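# Dock the sewing caddy and draw it tight with the cam latch

## Task

Push the blue sewing caddy squarely into the dock at the front of the wooden station until it is home, and let go. Then turn the red-knobbed quarter-turn latch clockwise until its hook has drawn the caddy firmly tight against the rubber buffers, so that it stays clamped when you let go; the buffers are set differently every day, so feel for the point where it comes tight and do not force it beyond. Leave the other things on the counter where they are.

Things in the scene. Friction and masses are not known exactly. Their poses are not given: they have to be found in the camera images.
- station: Wooden station fixed to the counter. Origin: on the counter, middle of the foot of its front face; +x points from that face into the station (away from the robot at yaw 0), z up. Plinth x 0 to 110 mm, 166 wide, 70 high, with the latch on it; two horns (y +-55 to +-81, x 0 to 30) rise from it to z = 96; riser behind the latch from x = 75; over it an overhanging drawer case.
- case_edge (a point): Middle of the lower front edge of the station's overhanging drawer case (station x = -10, z = 165). Case: 190 mm wide, x -12 to 110, z 165 to 240, a chalk on top. It stands over the latch: the knob can be reached only with the tool leaning about 30 to 45 degrees from vertical, pointing forward and down under this edge.
- dock (a point): Mouth of the dock: on the counter, station x = -60, y = 0. Two cheeks 22 mm high run forward from the front face, inner faces at station y = +-69 up to x = -38, then flaring to about +-80 at x = -60.
- ejector_tip (a point): Tip of the sprung ejector pin as built (station x = -10, y = 0, z = 54 mm; fixed point). It yields 10 mm and pushes with 2 N (free) to 11 N (flush). On the horns, at y = +-60, z 67 to 91, two rubber buffers stand 2 to 5 mm out of the front face and meet the caddy's ears; their setting is not reported.
- caddy: Loose blue open tray, 120 (x) by 130 (y) mm, walls 42 high, about 0.7 kg (differs); things fixed inside. Origin: centre of underside; +x points to its back wall (71 high, ears at its ends to 95, outer face at x = +60), which must face the station. Home: origin at station x = -60 minus the buffer setting, y = 0, same yaw. Released, the ejector pushes it out a few mm, still within the hook's reach.
- grip (a point): In the caddy's wooden grip, 10 mm below its top: an upright fin 12 thick (y), 42 long (x), z 48 to 88, on the caddy's middle wall; point at caddy x = -34, y = 0, z = 78. Pinch it across its 12 mm (fingers closing along the caddy's y); 45 mm free on each side above z = 50.
- post (a point): Middle of the steel keeper post, 8 in diameter, that stands 15 up from the top of the caddy's back wall (caddy x = +54, y = 0, z 71 to 86). The hook passes on its robot side and draws it towards the station.
- turn (a joint): Angle of the cam latch (rad): 0 = open, grows clockwise seen from above, end stop 1.78. At angle q the lever points to 225 degrees - q in the station's frame (anticlockwise from its +x), so the knob goes from right to left on the robot's side. The hook meets the post at 0.4 to 0.9 and comes tight somewhere from 1.0 to 1.75.
- pivot (a point): On the vertical axis of the latch, at the height of the hook: station x = 20, y = 0, z = 77.5.
- knob (a point): Centre of the red upright round knob on the end of the lever, 16 mm in diameter, z 95.5 to 125.5; point at z = 112.5, 56 from the latch axis. The lever under it is a bar 9 thick, top at z = 98.5. Pinch the knob or push it from the right. Turning takes a few N here, rising steeply when tight; 8 to 16 N clamps well, over 25 N is too much. Self-locking: it stays where left.
- latch: The cam latch: lever, knob and steel sickle-shaped hook (a bar 9 mm in diameter at z 73 to 82) turning together; origin on the latch axis at hook height (station x = 20, y = 0, z = 77.5). Its force on the caddy is the clamping force.
- tape_roll: Bystander: roll of masking tape lying flat, 96 across, 25 high; origin centre of underside.
- stamp: Bystander: rubber stamp with turned wooden handle, 26 x 50 x 66 high; origin centre of underside.
- handset: Bystander: telephone handset lying on its back, 142 x 46 x 23; origin centre of underside.
- stapler: Bystander: black stapler, 36 x 150 x 46; origin centre of underside.
- calculator: Bystander: desk calculator, 140 x 88 x 15; origin centre of underside.
- chalk: Bystander: white piece of tailor's chalk, 36 x 46 x 8 mm, lying on top of the station's drawer case; origin centre of underside.
Not all that is in view belongs to the job. Of the things that look like the caddy, take the one that is farthest to the robot's left at the start.

How it is judged:
By the outcome, as a careful person would: the job done as asked, in the order asked, and still so for the second after the job is handed in, with the robot touching nothing.
It also fails if it takes over 72 s, if anything falls off the work surface, if the arm or the gripper's body presses on something with over 40 N, if the wrist force passes 120 N, or if a joint passes its speed limit or range.

## Robot

A 6-joint arm with a two-finger parallel gripper is mounted at the origin on a cart in front of the work surface, level with it; the furniture and walls round the work are solid. World frame = base frame: x ahead of the robot, y to its left, z up, the work surface at z = 0. Lengths are in m, angles in rad, forces in N, time in s.
With the tool pointing down it reaches from about 0.275 to 0.75 m from the base axis. Payload 10.2 kg.
Tool frame: the origin (TCP) lies at the very end of the fingers, on their centre line; the grasp point (between the pads) lies 19 mm behind it (manip.grip_depth is the distance from the TCP to the grasp point, in m); x points along the fingers, y is the direction in which the jaws open and shut, and the axes are right-handed (so a half turn about x gives the same grasp; the last joint's range is limited). The gripper opens to 88 mm and grips with 3 to 60 N. Pads are 18 mm wide; open, the fingers measure 123 mm over their backs; the gripper's body (75 mm by 187 mm) begins 45 mm behind the grasp point.
Start: joints at [-1.573, 0.313, 1.498, -0, 1.331, -0.223], TCP at [0.115, -0.512, 0.239] pointing down, gripper open.
Joint ranges: [-2.94, 2.94], [-0.97, 2.17], [0.19, 2.56], [-1.23, 4.37], [0.02, 3.11], [-2.88, 2.88]. Speed limits (rad/s): [2.39, 2.39, 3.01, 3.14, 3.14, 3.14].

## Interface

Orientations are given as a 3x3 rotation matrix whose columns are the frame's x, y, z axes.
In Python, from station import manip, vision, order, models gives the robot as it stands.
- The arm moves only by the tool drive_tool, never from a script. Its argument "increments" is a list of rows, each a list of 7 numbers: the gripper command: -1 is shut, 1 is fully open, values between are in proportion, then the shift along the tool's x, y, z in mm, then the turn, a rotation vector about the tool's x, y, z in degrees. In form: [[jaw, tx, ty, tz, ax, ay, az], ...]. A call has 1 to 8 rows; each row is the pose to reach, as a shift and turn from the pose commanded when the call began, along the tool's axes at that moment; what a row does not reach only later rows make up. A row lasts 1/12 s, in which the tool goes at most 41.7 mm and 7.16 degrees, less where a joint would pass 70% of its speed; a pose out of reach is approached as far as the arm can. A call with a gripper value outside its range is refused whole. The fingers move at their own pace and stop on an object; "force" is the grip in N (left out, the last holds). Time passes only in rows, so rows that repeat a pose let the fingers close. It gives the time, the measured TCP pose, the force and the opening at its end, in the units of the state.
- manip.observe(): the state, without advancing time (a new reading comes with each control period).
- vision.grab_frame(name): name is "scene" or "side" or "wrist"; returns a dict with "frame" (384x512x3 uint8, red, green, blue), "K" (3x3 intrinsics, pixels), "R" (3x3) and "t" (3): a world point X has camera coordinates R X + t; the wrist camera has in their place "hand_eye" (4x4, takes a point from camera to tool coordinates, whose origin is the TCP and whose axes are the tool frame's). Camera axes: x right, y down, z forward; pixel columns grow to the right and rows downward; lengths in m; the calibration is good to about 2 mm. A picture is of the moment at which its call begins: read the wrist's pose just before it. There is no depth.
- order.sign_off(): hands the job in, once; it reports no verdict.
Trained networks look in the newest picture that a camera, given by its name, has taken for a name from the list of things; names that differ only in an ending like _2 or _b are one class to them, and where a whole thing is asked for, a point or a joint stands for the part that bears it (a point fixed in the world has none). Each returns a list of dicts, best first, with "confidence" (0 to 1); they miss things now and then, are a little off and sometimes report something else, mostly with a low value. They report only what shows in the picture. A call takes as long as a camera call. They do not tell look-alikes from the thing itself.
- models.find_in(camera, name): "pixel" ([column, row] in pixels, amid what is visible of it).
- models.trace(camera, name): "mask" (384x512 bool, what is visible of it) and "pixel" ([column, row] in pixels, amid what is visible of it).
- models.spot_point(camera, name): "pixel" ([column, row] in pixels: a listed point, or the origin of a listed thing).
The state is a dict: "time": time; "q": joint angles; "joint_vel": joint speeds; "effort": joint torques, N m; "eef_pos": TCP position; "orientation": TCP orientation; "ft_force": force on the tool from outside, world axes, zero at the start; "moment": the same for the moment, N m; "grip_width": opening from 0.0 (shut) to 1.0 (fully open).
Only numpy, scipy, OpenCV 4.12 (cv2) and the standard library are available. Lean on these libraries where they do the work, as an engineer would, in place of code of your own. Each camera call takes 0.05 s, during which the arm holds its last target.

## Working session

There is one attempt and no reset: what is moved stays moved. The work goes in short steps, Python scripts to look and compute and a tool call to move; the robot and the scene stay as the last step left them, time stands still between calls to the robot, and variables do not carry over. Pictures are saved under pics/ and viewed, and the job is handed in when it is done.

Besides the shell and the picture viewer there is one more tool, called after ">>>" as name([rows], argument=value, ...), one row to a line, values as JSON. drive_tool: Moves the arm, as the interface text tells. Its arguments: {"type":"object","properties":{"increments":{"type":"array","items":{"type":"array","items":{"type":"number"}}},"force":{"type":"number"}},"required":["increments"]}

```bash
mkdir -p pics; ls; python3 - <<'E'
from station import manip, vision, order, models
import cv2, numpy as np
print(manip.observe())
for n in ["scene","side","wrist"]:
    f=vision.grab_frame(n)
    cv2.imwrite(f"pics/{n}0.png",f["frame"][:,:,::-1])
    print(n,{k:np.round(v,4).tolist() for k,v in f.items() if k!="frame"})
E
```

```text
pics
{'time': 0.0, 'q': array([-1.57344559e+00,  3.13465876e-01,  1.49842136e+00,  2.42946529e-05,
        1.33098579e+00, -2.23397177e-01]), 'joint_vel': array([-0.00031491,  0.00163873,  0.00104647, -0.0004742 ,  0.00128535,
        0.00025419]), 'effort': array([-1.45933856e-03, -4.02212834e+01, -2.52271342e+01,  6.93222857e-02,
        3.52298969e-02, -1.05397125e-04]), 'eef_pos': array([ 0.11494978, -0.51201887,  0.23815886]), 'orientation': array([[ 2.69913734e-05,  2.18953820e-01, -9.75735222e-01],
       [ 1.28030679e-03, -9.75734430e-01, -2.18953607e-01],
       [-9.99999180e-01, -1.24333057e-03, -3.06664476e-04]]), 'ft_force': array([-0.30941116, -0.283702  ,  0.43652454]), 'moment': array([ 0.00435887, -0.01582504, -0.02005836]), 'grip_width': 1.0016529105936711}
scene {'K': [[366.6805, 0.0, 252.5131], [0.0, 366.6805, 194.5146], [0.0, 0.0, 1.0]], 'R': [[0.8475, -0.5306, 0.0182], [-0.2984, -0.5045, -0.8102], [0.4391, 0.6812, -0.5858]], 't': [-0.5333, 0.2561, 1.1178]}
side {'K': [[478.8871, 0.0, 252.3003], [0.0, 478.8871, 197.013], [0.0, 0.0, 1.0]], 'R': [[-0.2472, -0.969, 0.0001], [-0.4312, 0.1099, -0.8956], [0.8678, -0.2214, -0.4449]], 't': [0.0584, 0.4223, 1.3861]}
wrist {'K': [[274.6055, 0.0, 256.7844], [0.0, 274.6055, 194.5768], [0.0, 0.0, 1.0]], 'hand_eye': [[0.0005, -0.2778, 0.9607, -0.146], [1.0, -0.0007, -0.0007, 0.0013], [0.0008, 0.9607, 0.2778, -0.0718], [0.0, 0.0, 0.0, 1.0]]}
```

View pics/scene0.png

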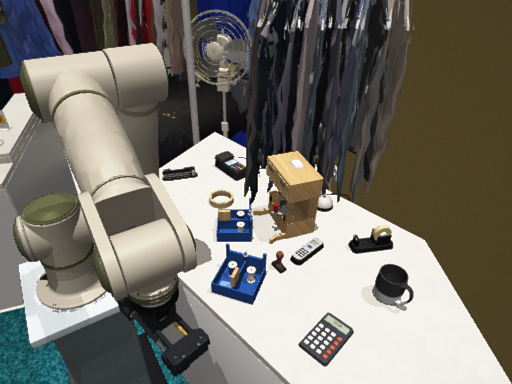

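View pics/side0.png

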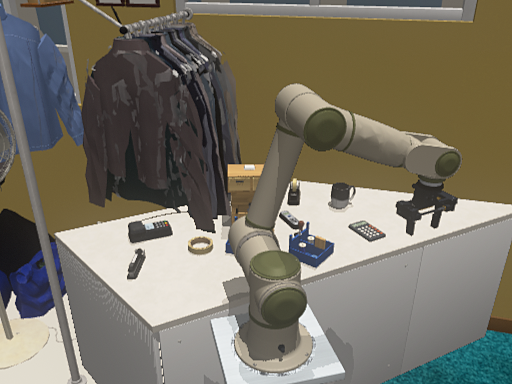

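View pics/wrist0.png

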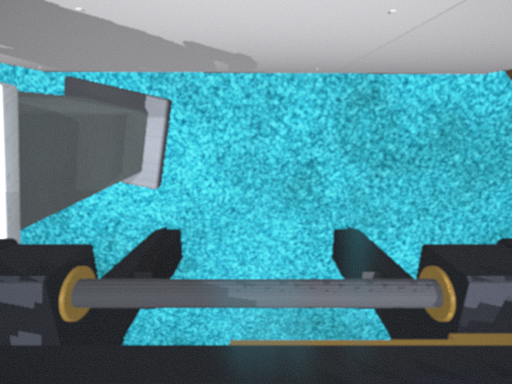

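```bash
cat > h.py <<'E'
from station import manip, vision, order, models
import cv2, numpy as np
def ray(f,px,pose=None):
    d=np.linalg.inv(f["K"])@np.array([px[0],px[1],1.0])
    if "R" in f:
        R,t=np.array(f["R"]),np.array(f["t"]); return -R.T@t, R.T@d
    he=np.array(f["hand_eye"]); p,Ro=pose
    return p+Ro@he[:3,3], Ro@he[:3,:3]@d
def onz(f,px,z,pose=None):
    o,d=ray(f,px,pose); return o+d*(z-o[2])/d[2]
def tri(rays):
    A=np.zeros((3,3));b=np.zeros(3)
    for o,d in rays:
        d=d/np.linalg.norm(d);P=np.eye(3)-np.outer(d,d);A+=P;b+=P@o
    x=np.linalg.solve(A,b)
    return x,[np.linalg.norm((np.eye(3)-np.outer(d,d)/(d@d))@(x-o)) for o,d in rays]
def proj(f,X,pose=None):
    X=np.asarray(X,float)
    if "R" in f: c=np.array(f["R"])@X+np.array(f["t"])
    else:
        he=np.array(f["hand_eye"]);p,Ro=pose
        Xt=Ro.T@(X-p); c=he[:3,:3].T@(Xt-he[:3,3])
    u=np.array(f["K"])@c; return u[:2]/u[2]
def wrist():
    s=manip.observe(); f=vision.grab_frame("wrist"); return f,(s["eef_pos"],s["orientation"])
def crop(img,c,w,h,name,s):
    x0=max(0,int(c[0]-w/2));y0=max(0,int(c[1]-h/2))
    cv2.imwrite(name,cv2.resize(img[y0:y0+h,x0:x0+w,::-1],None,fx=s,fy=s,interpolation=cv2.INTER_CUBIC));print(name,x0,y0,s)
E
python3 - <<'E'
from h import *
fs={n:vision.grab_frame(n) for n in ["scene","side"]}
crop(fs["scene"]["frame"],(270,225),160,120,"pics/sc1.png",5)
crop(fs["side"]["frame"],(265,220),160,120,"pics/si1.png",5)
Z=dict(case_edge=.165,dock=0,ejector_tip=.054,grip=.078,post=.0785,pivot=.0775,knob=.1125,caddy=0,station=0,tape_roll=0,stamp=0,handset=0,stapler=0,calculator=0,chalk=.24)
for n in Z:
    for c in fs:
        for r in models.spot_point(c,n)[:3]:
            print(n,c,np.round(r["pixel"],1),round(r["confidence"],2),np.round(onz(fs[c],r["pixel"],Z[n]),3))
E
```

```text
pics/sc1.png 190 165 5
pics/si1.png 185 160 5
case_edge scene [278.1 189.3] 0.86 [ 0.657 -0.112  0.165]
case_edge side [250.6 192.9] 0.87 [ 0.649 -0.098  0.165]
case_edge side [289.5 220.3] 0.22 [ 0.4   -0.178  0.165]
dock scene [258.8 226.5] 0.95 [ 0.606 -0.08   0.   ]
ejector_tip scene [277.1 212. ] 0.67 [ 0.67  -0.099  0.054]
ejector_tip scene [307.4 249.3] 0.5 [ 0.643 -0.304  0.054]
ejector_tip scene [219.3 203.2] 0.42 [0.517 0.052 0.054]
ejector_tip side [249.2 215.6] 0.85 [ 0.666 -0.097  0.054]
grip scene [232.5 273.2] 0.94 [ 0.381 -0.287  0.078]
grip scene [227.2 211. ] 0.92 [ 0.505 -0.03   0.078]
grip scene [276.8 226.5] 0.52 [ 0.606 -0.186  0.078]
grip side [319.1 239.4] 0.79 [ 0.385 -0.29   0.078]
post scene [247.4 254.3] 0.94 [ 0.456 -0.245  0.079]
post scene [248.6 214.6] 0.57 [ 0.558 -0.085  0.079]
post scene [176.2 176. ] 0.48 [0.439 0.266 0.079]
post side [299.8 231.2] 0.62 [ 0.457 -0.241  0.079]
pivot scene [280.9 204.3] 0.82 [ 0.689 -0.094  0.078]
knob scene [277.9 207. ] 0.55 [ 0.643 -0.137  0.113]
knob scene [280.6 208.3] 0.54 [ 0.646 -0.147  0.113]
knob side [203.
[... 371 characters left out ...]
scene [219.8 200.7] 0.52 [0.558 0.129 0.   ]
tape_roll side [201.6 248.8] 0.86 [0.55  0.121 0.   ]
stamp scene [278.8 266. ] 0.52 [ 0.556 -0.275  0.   ]
stamp side [300.4 233.7] 0.39 [ 0.563 -0.284  0.   ]
handset scene [304.7 251.3] 0.7 [ 0.669 -0.266  0.   ]
handset side [289.  221.7] 0.55 [ 0.668 -0.27   0.   ]
stapler scene [178.4 177. ] 0.66 [0.484 0.371 0.   ]
stapler scene [304.6 249.7] 0.32 [ 0.674 -0.26   0.   ]
stapler side [132.1 264.4] 0.83 [0.508 0.382 0.   ]
calculator scene [326.  335.8] 0.86 [ 0.519 -0.544  0.   ]
calculator side [366.6 232.1] 0.62 [ 0.508 -0.549  0.   ]
chalk scene [294.4 164.9] 0.54 [ 0.72  -0.109  0.24 ]
chalk side [248.4 165.2] 0.57 [ 0.753 -0.115  0.24 ]
```

View pics/sc1.png

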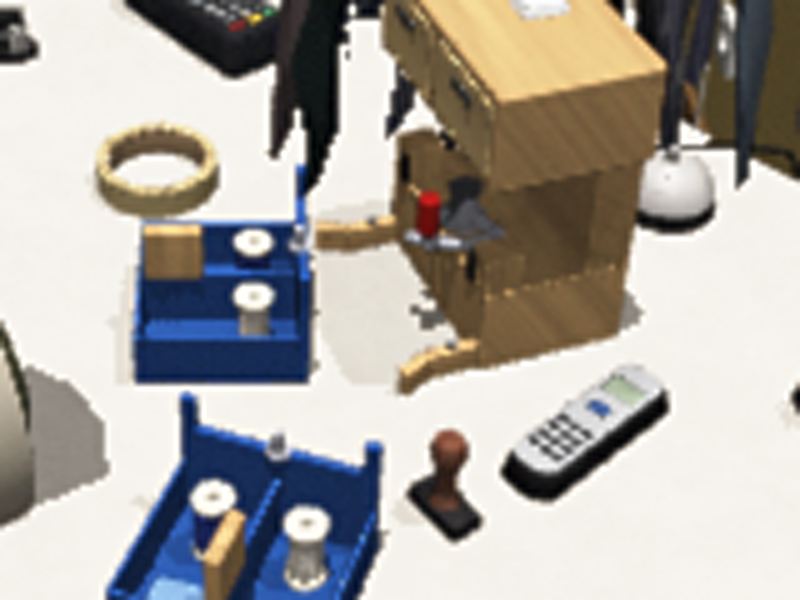

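View pics/si1.png

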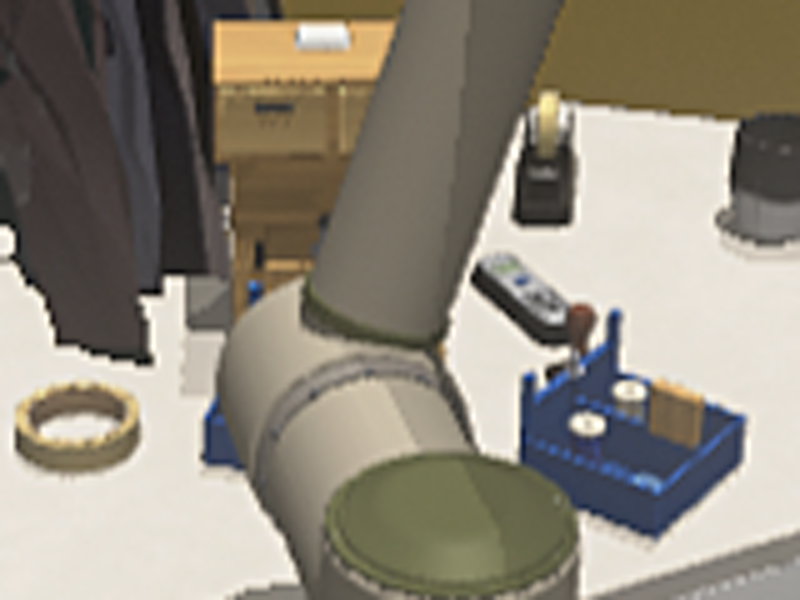

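```bash
cat >> h.py <<'E'
from scipy.spatial.transform import Rotation as Ro
def tool(yaw,lean=0):
    "tool z along yaw; lean deg: x points forward by lean"
    y=np.radians(yaw);l=np.radians(lean);F=np.array([np.cos(y),np.sin(y),0]);U=np.array([0,0,1.])
    x=np.sin(l)*F-np.cos(l)*U; Y=np.array([-np.sin(y),np.cos(y),0]); return np.stack([x,Y,np.cross(x,Y)],1)
def goto(p,R,via=None):
    s=manip.observe(); R0=s["orientation"]
    sh=R0.T@(np.asarray(p)-s["eef_pos"])*1000; rv=Ro.from_matrix(R0.T@R).as_rotvec(degrees=True)
    print("move",np.round(sh,1),np.round(rv,1),"t",round(s["time"],2)); return sh,rv
E
python3 - <<'E'
from h import *
goto([.40,-.07,.36],tool(0))
E
```

```text
move [-121.3 -369.1 -375. ] [-167.4   -0.     0. ] t 1.75
```

>>> drive_tool([
  [1, -60, 0, 0, -7, 0, 0],
  [1, -120, 0, 0, -14, 0, 0],
  [1, -120, -40, -40, -21, 0, 0],
  [1, -120, -70, -70, -28, 0, 0],
  [1, -120, -100, -100, -35, 0, 0],
  [1, -120, -130, -130, -42, 0, 0],
  [1, -120, -160, -160, -49, 0, 0],
  [1, -120, -190, -190, -56, 0, 0],
])

```text
time: 2.42
eef_pos: [0.2451, -0.3058, 0.3588]
orientation: [[0.0, 0.933, -0.359], [-0.001, -0.359, -0.933], [-1.0, 0.001, 0.0]]
ft_force: [-0.3, 0.3, 0.3]
grip_width: 0.998
```

```bash
python3 - <<'E'
from h import *
print(manip.observe()["q"],manip.observe()["eef_pos"])
goto([.40,-.07,.36],tool(0))
E
```

```text
[-1.19662411e+00 -5.47125745e-02  1.61005402e+00  1.03777198e-04
  1.58551352e+00 -8.29392186e-01] [ 0.24506153 -0.30582617  0.35881704]
move [  -1.3   59.9 -275.7] [-111.    0.    0.] t 2.42
```

>>> drive_tool([
  [1, 0, 8, -35, -7, 0, 0],
  [1, 0, 16, -70, -14, 0, 0],
  [1, 0, 24, -105, -21, 0, 0],
  [1, 0, 32, -140, -28, 0, 0],
  [1, 0, 40, -175, -35, 0, 0],
  [1, 0, 48, -210, -42, 0, 0],
  [1, 0, 56, -245, -49, 0, 0],
  [1, 0, 60, -276, -56, 0, 0],
])

```text
time: 3.08
eef_pos: [0.4018, -0.0705, 0.3587]
orientation: [[0.0, 0.819, 0.574], [-0.0, 0.574, -0.819], [-1.0, 0.0, 0.0]]
ft_force: [0.3, -1.0, 0.3]
grip_width: 0.998
```

>>> drive_tool([
  [1, 0, 0, 0, -7, 0, 0],
  [1, 0, 0, 0, -14, 0, 0],
  [1, 0, 0, 0, -21, 0, 0],
  [1, 0, 0, 0, -28, 0, 0],
  [1, 0, 0, 0, -35, 0, 0],
  [1, 0, 0, 0, -42, 0, 0],
  [1, 0, 0, 0, -49, 0, 0],
  [1, 0, 0, 0, -55, 0, 0],
])

```text
time: 3.75
eef_pos: [0.4009, -0.0724, 0.3587]
orientation: [[0.0, -0.0, 1.0], [-0.0, 1.0, 0.0], [-1.0, -0.0, 0.0]]
ft_force: [-0.0, -0.2, 0.1]
grip_width: 1.001
```

```bash
python3 - <<'E'
from h import *
s=manip.observe();print(s["q"],s["eef_pos"],s["orientation"])
f,p=wrist()
cv2.imwrite("pics/w1.png",cv2.resize(f["frame"][:,:,::-1],(768,576),interpolation=cv2.INTER_CUBIC))
cv2.imwrite("pics/w1raw.png",f["frame"][:,:,::-1])
Z=dict(case_edge=.165,dock=0,ejector_tip=.054,grip=.078,post=.0785,pivot=.0775,knob=.1125,caddy=0,station=0,chalk=.24)
for n in Z:
        for r in models.spot_point("wrist",n)[:3]:
            print(n,np.round(r["pixel"],1),round(r["confidence"],2),np.round(onz(f,r["pixel"],Z[n],p),4))
np.savez("w1.npz",**f,p=p[0],R=p[1])
E
```

```text
[-4.68207006e-01 -1.73713529e-02  1.57450150e+00  1.25326367e-05
  1.58426020e+00 -2.03903357e+00] [ 0.4008905  -0.07240597  0.35869556] [[ 1.86190274e-04 -3.03985839e-05  9.99999982e-01]
 [-8.01159099e-05  9.99999996e-01  3.04135011e-05]
 [-9.99999979e-01 -8.01215712e-05  1.86187837e-04]]
case_edge [238.2 340.2] 0.74 [ 0.6596 -0.102   0.165 ]
case_edge [234.1 314.6] 0.35 [ 0.613  -0.1072  0.165 ]
grip [114.4 150.9] 0.68 [ 0.3833 -0.2936  0.078 ]
grip [280.9 218.7] 0.56 [ 0.4956 -0.0335  0.078 ]
post [254.7 258.3] 0.88 [ 0.5688 -0.0772  0.0785]
post [154.1 195.6] 0.57 [ 0.4552 -0.2396  0.0785]
pivot [236.6 318.1] 0.87 [ 0.6939 -0.1113  0.0775]
pivot [236.8 314.8] 0.27 [ 0.6866 -0.1108  0.0775]
knob [221.9 302.3] 0.59 [ 0.6322 -0.1322  0.1125]
caddy [149.1 161.9] 0.9 [ 0.4134 -0.2726  0.    ]
caddy [270.1 212.8] 0.88 [ 0.5137 -0.0475  0.    ]
caddy [222.  305.7] 0.29 [ 0.7277 -0.1491  0.    ]
```

View pics/w1.png

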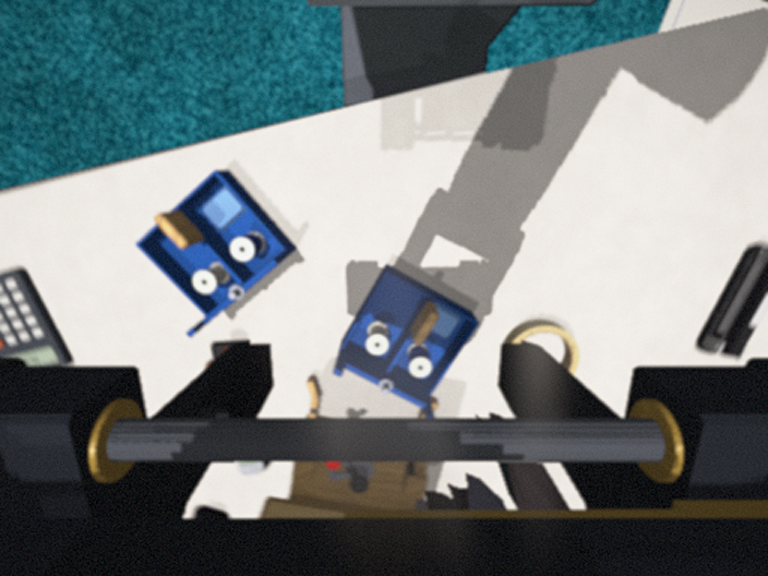

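```bash
python3 - <<'E'
from h import *
goto([.45,-.08,.32],tool(0,35))
E
```

```text
move [38.6 -7.2 49.1] [ -0.4 -35.    0.1] t 4.3
```

>>> drive_tool([
  [1, 10, -7, 15, 0, -7, 0],
  [1, 20, -7, 30, 0, -14, 0],
  [1, 30, -7, 40, 0, -21, 0],
  [1, 39, -7, 49, 0, -28, 0],
  [1, 39, -7, 49, 0, -35, 0],
  [1, 39, -7, 49, 0, -35, 0],
])

```text
time: 4.8
eef_pos: [0.448, -0.079, 0.3173]
orientation: [[0.574, 0.008, 0.819], [-0.002, 1.0, -0.008], [-0.819, 0.003, 0.574]]
ft_force: [0.2, 0.0, 0.6]
grip_width: 0.994
```

```bash
cat > look.py <<'E'
from h import *
import sys
tag=sys.argv[1]; names=sys.argv[2].split(",")
s=manip.observe();print("q",np.round(s["q"],2),s["eef_pos"].round(4))
f,p=wrist()
cv2.imwrite(f"pics/{tag}.png",cv2.resize(f["frame"][:,:,::-1],(768,576),interpolation=cv2.INTER_CUBIC))
Z=dict(case_edge=.165,dock=0,ejector_tip=.054,grip=.078,post=.086,pivot=.0775,knob=.1125,caddy=0,station=0,chalk=.24)
for n in names:
        for r in models.spot_point("wrist",n)[:3]:
            print(n,np.round(r["pixel"],1),round(r["confidence"],2),np.round(onz(f,r["pixel"],Z[n],p),4))
np.savez(tag+".npz",**f,p=p[0],Rw=p[1])
E
python3 look.py w2 case_edge,dock,ejector_tip,grip,post,pivot,knob,station
```

```text
q [-0.63 -0.21  1.96  0.44  0.92 -2.37] [ 0.448  -0.079   0.3173]
case_edge [242.9 223.9] 0.91 [ 0.6656 -0.1031  0.165 ]
ejector_tip [246.4 169.8] 0.96 [ 0.6607 -0.0998  0.054 ]
grip [298.9  90.5] 0.93 [ 0.4935 -0.0269  0.078 ]
post [260.2 137.7] 0.77 [ 0.5616 -0.0756  0.086 ]
post [117.3  62. ] 0.75 [ 0.4518 -0.2362  0.086 ]
pivot [240.5 189.3] 0.97 [ 0.6868 -0.1109  0.0775]
knob [222.4 184.3] 0.77 [ 0.6322 -0.1353  0.1125]
knob [259.  139.6] 0.56 [ 0.5429 -0.0775  0.1125]
knob [131.1 100.5] 0.27 [ 0.4836 -0.2248  0.1125]
station [243.4 149.5] 0.89 [ 0.661  -0.1066  0.    ]
station [224.7 186.3] 0.71 [ 0.7688 -0.1531  0.    ]
```

View pics/w2.png

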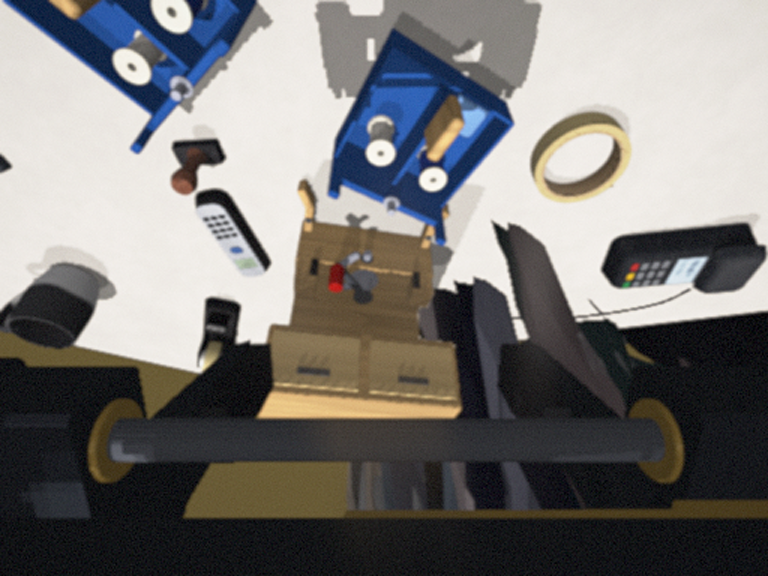

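```bash
python3 - <<'E'
from h import *
d=np.load("w2.npz")
crop(d["frame"],(250,190),160,120,"pics/w2a.png",5)
crop(d["frame"],(270,90),160,120,"pics/w2b.png",5)
E
```

```text
pics/w2a.png 170 130 5
pics/w2b.png 190 30 5
```

View pics/w2a.png

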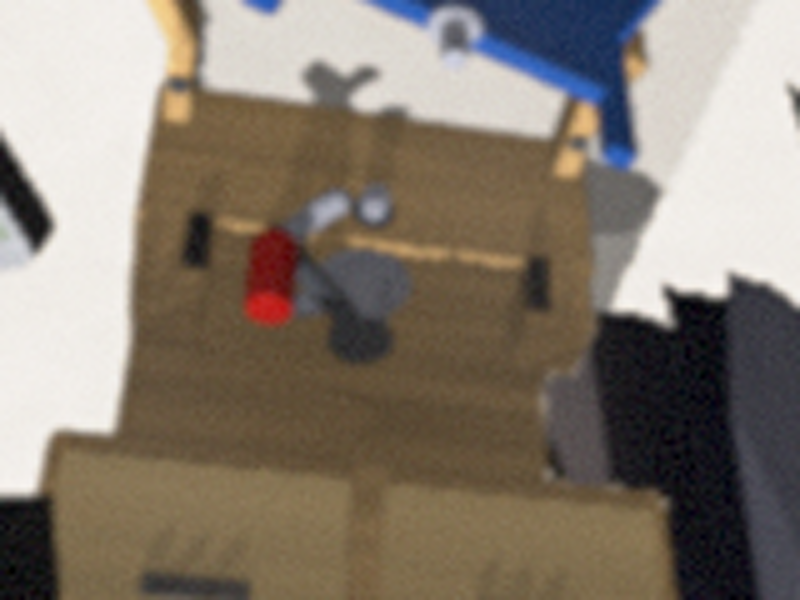

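View pics/w2b.png

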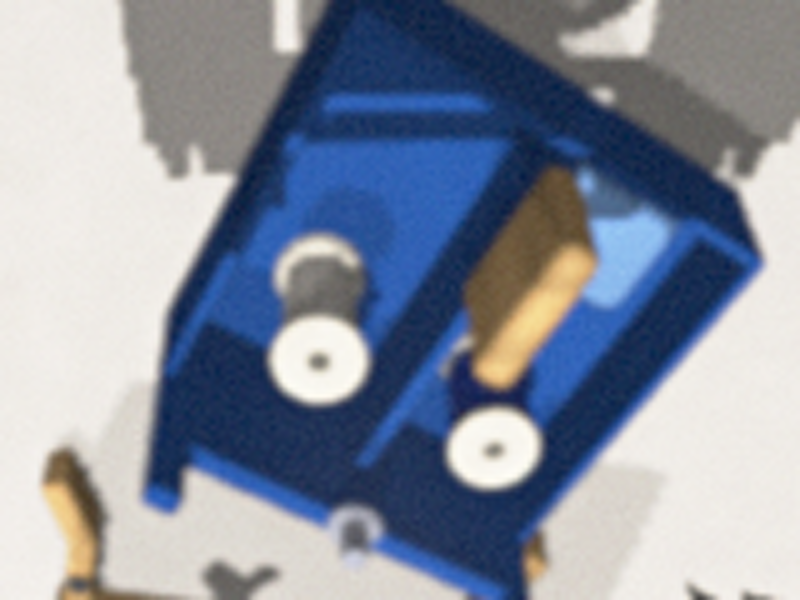

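```bash
python3 - <<'E'
from h import *
from scipy.optimize import least_squares
d=np.load("w2.npz"); f=dict(K=d["K"],hand_eye=d["hand_eye"]); p=(d["p"],d["Rw"])
L=onz(f,(181,217.2),.165,p);R=onz(f,(303.8,228.4),.165,p)
v=R-L;print("case",L,R,np.linalg.norm(v),"yaw",np.degrees(np.arctan2(-v[0],v[1])))
a=onz(f,(203,148),0,p);b=onz(f,(282,158),0,p);v=b-a;print("foot",a,b,np.degrees(np.arctan2(-v[0],v[1])))
obs=[((-12,-95,165),(181,217.2)),((-12,95,165),(303.8,228.4)),((-10,0,165),(242.9,223.9)),((-10,0,54),(246.4,169.8)),((20,0,77.5),(240.5,189.3)),((0,0,0),(243.4,149.5))]
obs+= [((0,-83,0),(203,148)) ]
def S(x,P):
    c,s=np.cos(x[2]),np.sin(x[2]);return np.array([x[0]+c*P[0]-s*P[1],x[1]+s*P[0]+c*P[1],P[2]])
r=lambda x:np.concatenate([proj(f,S(x,np.array(P)/1000),p)-u for P,u in obs])
o=least_squares(r,[.66,-.1,0],loss="soft_l1");print(o.x,np.degrees(o.x[2]));print(r(o.x).reshape(-1,2).round(1))
# knob
q0=np.radians(225);k=S(o.x,np.array([20+56*np.cos(q0),56*np.sin(q0),125.5])/1000)
print("knob top pred",proj(f,k,p),"obs",(170+270/5,130+305/5))
# caddy
cobs=[((-34,0,78),(298.9,90.5)),((54,0,86),(190+355/5,30+528/5)),((60,-65,95),(190+163/5,30+500/5)),((60,65,95),(170+620/5,130+157/5)),((-60,65,42),(190+757/5,30+262/5))]
r2=lambda x:np.concatenate([proj(f,S(x,np.array(P)/1000),p)-u for P,u in cobs])
o2=least_squares(r2,[.52,-.045,-.5],loss="soft_l1");print(o2.x,np.degrees(o2.x[2]));print(r2(o2.x).reshape(-1,2).round(1))
np.savez("fit.npz",st=o.x,ca=o2.x)
E
```

```text
case [ 0.64586553 -0.19466334  0.165     ] [ 0.68012145 -0.00708143  0.165     ] 0.19068414546307028 yaw -10.349226453518646
foot [ 0.65636933 -0.18312803  0.        ] [ 0.68420514 -0.03138492  0.        ] -10.394790444420146
[ 0.6718811  -0.10359278 -0.18913064] -10.836387302252
[[-0.5 -1.4]
 [-0.4 -0.7]
 [ 0.8 -1.3]
 [-1.1  0.5]
 [ 2.1  1.6]
 [ 1.8  4.2]
 [-1.1 -0. ]]
knob top pred [220.42169027 195.90704644] obs (224.0, 191.0)
[ 0.52122883 -0.04605083 -0.54837677] -31.419674349029815
[[-1.  -0.9]
 [ 0.1  5.2]
 [-4.8 -1.1]
 [ 1.2  2.7]
 [ 3.6  0.3]]
```

```bash
python3 - <<'E'
from h import *
d=np.load("w2.npz"); f=dict(K=d["K"],hand_eye=d["hand_eye"]); p=(d["p"],d["Rw"])
P=lambda x,y,z:onz(f,(190+x/5,30+y/5),z,p)
a=P(497,380,.088);b=P(580,252,.088);v=a-b;print("fin",a,b,np.linalg.norm(v),np.degrees(np.arctan2(v[1],v[0])), (a+b)/2)
a=P(190,460,.071);b=P(500,593,.071);v=b-a;print("wall",a,b,np.degrees(np.arctan2(-v[0],v[1])))
for y in (520,540,560): print("post",P(355,y,.086))
E
python3 - <<'E'
import sys;sys.path.insert(0,'.')
from h import *
goto([.493,-.028,.15],tool(-31))
goto([.493,-.028,.059],tool(-31))
E
```

```text
fin [ 0.50896059 -0.03834662  0.088     ] [ 0.47470102 -0.02164867  0.088     ] 0.03811220112658261 -25.98438279087493 [ 0.4918308  -0.02999764  0.088     ]
wall [ 0.5451898  -0.12116403  0.071     ] [ 0.59624326 -0.02874755  0.071     ] -28.917495771979418
post [ 0.55501506 -0.07444589  0.086     ]
post [ 0.56220739 -0.07442112  0.086     ]
post [ 0.56961069 -0.07439562  0.086     ]
move [163.5  52.  -62.5] [29.7 34.1 -9.4] t 5.25
move [ 238.1   52.  -114.7] [29.7 34.1 -9.4] t 5.25
```

>>> drive_tool([
  [0.14, 20, 7, -8, 4, 5, -1],
  [0.14, 40, 14, -16, 8, 9, -2.5],
  [0.14, 60, 21, -24, 12, 14, -4],
  [0.14, 80, 30, -32, 17, 20, -5],
  [0.14, 100, 40, -38, 23, 27, -7],
  [0.14, 131, 52, -40, 29, 34, -9],
  [0.14, 131, 52, -40, 29, 34, -9],
])

```text
time: 5.83
eef_pos: [0.4928, -0.026, 0.1847]
orientation: [[-0.008, 0.506, 0.863], [0.004, 0.863, -0.506], [-1.0, -0.001, -0.008]]
ft_force: [-0.6, 0.3, -0.4]
grip_width: 0.571
```

```bash
python3 look.py w3 grip,post,caddy
python3 -c "
from h import *
print(manip.observe()['orientation'].round(3))"
```

```text
q [-0.29  0.3   1.66  0.    1.19 -1.33] [ 0.4928 -0.026   0.1847]
grip [255.  195.6] 0.77 [ 0.4939 -0.0295  0.078 ]
post [ 60.9 261.5] 0.92 [ 0.4528 -0.2297  0.086 ]
post [249.2 276.2] 0.88 [ 0.5621 -0.0765  0.086 ]
caddy [251.3 202.2] 0.97 [ 0.518  -0.0497  0.    ]
caddy [ 61.2 214.2] 0.71 [ 0.4086 -0.2675  0.    ]
[[ 0.006  0.502  0.865]
 [ 0.001  0.865 -0.502]
 [-1.     0.004  0.005]]
```

View pics/w3.png

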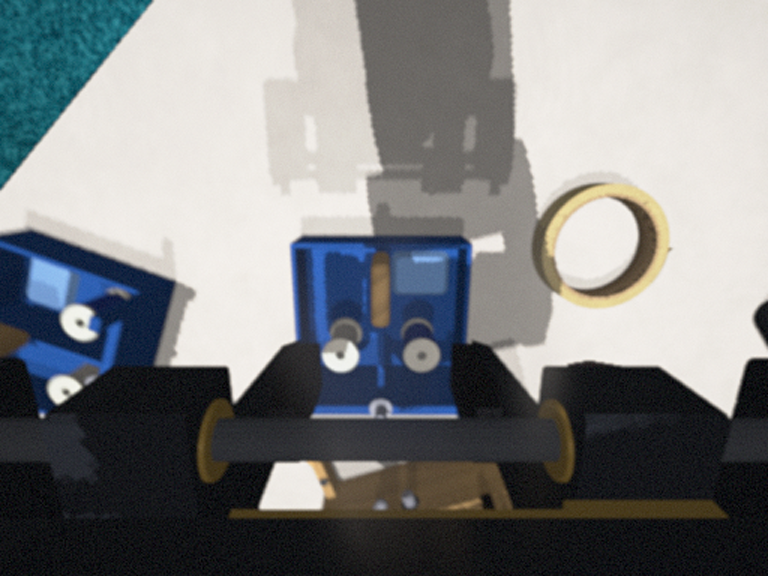

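>>> drive_tool([
  [0.14, 40, -2, 2, 0, 0, 0],
  [0.14, 80, -2, 2, 0, 0, 0],
  [0.14, 110, -2, 2, 0, 0, 0],
  [0.14, 126, -2, 2, 0, 0, 0],
  [0.14, 126, -2, 2, 0, 0, 0],
])

```text
time: 6.45
eef_pos: [0.4919, -0.0305, 0.0617]
orientation: [[0.001, 0.503, 0.864], [0.002, 0.864, -0.503], [-1.0, 0.003, 0.0]]
ft_force: [0.0, 0.2, 0.5]
grip_width: 0.569
```

```bash
python3 look.py w4 grip
```

```text
q [-0.3   0.47  1.8   0.    0.88 -1.35] [ 0.4919 -0.0305  0.0617]
grip [261.3 258.9] 0.76 [ 0.4945 -0.0303  0.078 ]
```

View pics/w4.png

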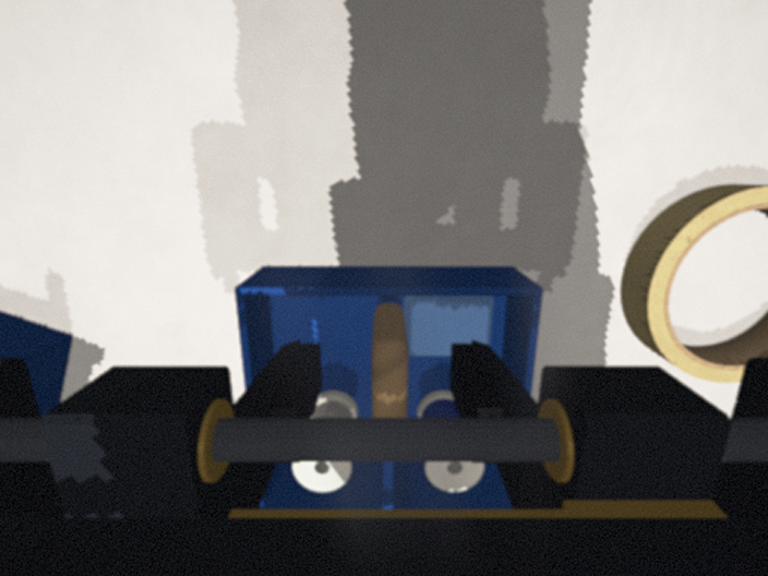

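>>> drive_tool([
  [-1, 2, 0, 2, 0, 0, 0],
  [-1, 2, 0, 2, 0, 0, 0],
  [-1, 2, 0, 2, 0, 0, 0],
  [-1, 2, 0, 2, 0, 0, 0],
  [-1, 2, 0, 2, 0, 0, 0],
  [-1, 2, 0, 2, 0, 0, 0],
], force=30)

```text
time: 7.05
eef_pos: [0.4956, -0.0316, 0.0616]
orientation: [[0.004, 0.504, 0.864], [0.001, 0.864, -0.504], [-1.0, 0.003, 0.003]]
ft_force: [2.7, 6.0, 3.3]
grip_width: 0.141
```

```bash
python3 - <<'E'
from h import *
s=manip.observe();print(s["grip_width"],s["eef_pos"],s["ft_force"])
st=np.array([.673,-.102]);yw=np.radians(-10.4)
def SW(x,y):
    c,sn=np.cos(yw),np.sin(yw);return np.array([st[0]+c*x-sn*y,st[1]+sn*x+c*y])
# caddy at station (-168,0), grip -34
g=SW(-.168-.034,0);print(g)
goto([*g,s["eef_pos"][2]],tool(-10.4))
g=SW(-.12-.034,0);goto([*g,s["eef_pos"][2]],tool(-10.4))
E
```

```text
0.1405991903806392 [ 0.49561155 -0.03156393  0.06159575] [2.68261182 6.01240691 3.27918487]
[ 0.47431856 -0.06553513]
move [ -0.1 -40.1  -1.3] [-19.9   0.2  -0.2] t 7.05
move [  0.1 -23.8  43.9] [-19.9   0.2  -0.2] t 7.05
```

>>> drive_tool([
  [-1, 0, -5, 0, -2.5, 0, 0],
  [-1, 0, -10, 0, -5, 0, 0],
  [-1, 0, -15, 0, -7.5, 0, 0],
  [-1, 0, -20, 0, -10, 0, 0],
  [-1, 0, -25, 0, -12.5, 0, 0],
  [-1, 0, -30, -1, -15, 0, 0],
  [-1, 0, -35, -1, -17.5, 0, 0],
  [-1, 0, -40, -1, -20, 0, 0],
])

```text
time: 7.72
eef_pos: [0.4746, -0.0651, 0.0616]
orientation: [[0.005, 0.176, 0.984], [0.002, 0.984, -0.176], [-1.0, 0.003, 0.004]]
ft_force: [1.2, 7.1, 4.7]
grip_width: 0.131
```

```bash
python3 look.py w5 grip,post,ejector_tip,pivot; python3 - <<'E'
from h import *
f=vision.grab_frame("scene"); crop(f["frame"],(270,220),160,120,"pics/sc5.png",5)
E
```

```text
q [-0.38  0.44  1.84  0.01  0.86 -1.78] [ 0.4746 -0.0651  0.0616]
grip [259.5 249.7] 0.74 [ 0.4711 -0.0642  0.078 ]
pics/sc5.png 190 160 5
```

View pics/w5.png

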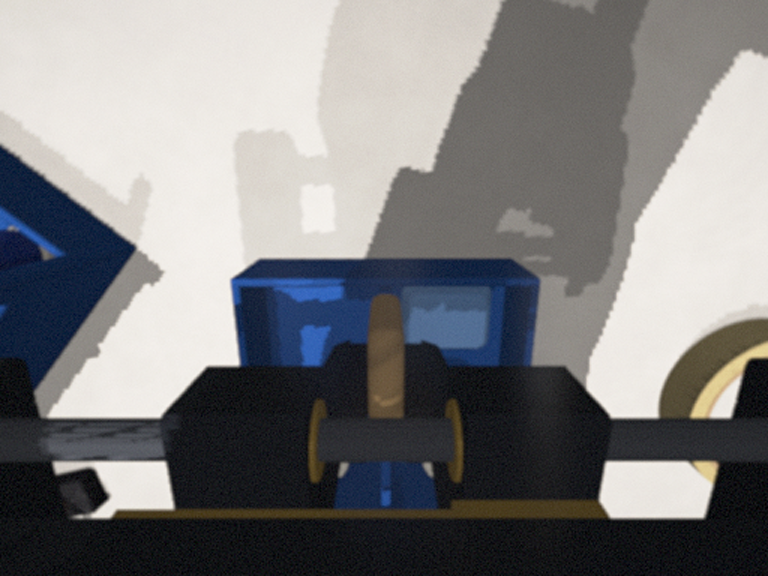

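View pics/sc5.png

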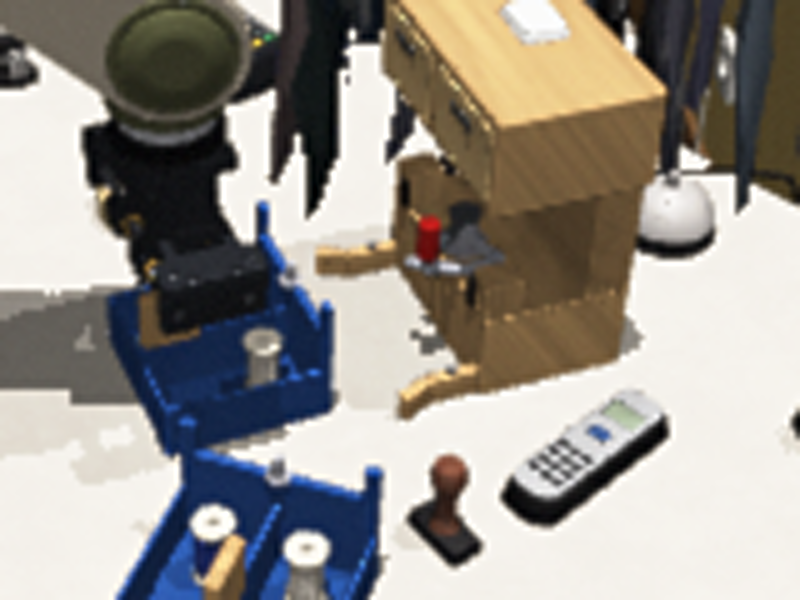

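```bash
cat >> h.py <<'E'
ST=np.array([.673,-.102]);YW=np.radians(-10.4)
def SW(x,y,z=0):
    c,sn=np.cos(YW),np.sin(YW);return np.array([ST[0]+(c*x-sn*y)/1000,ST[1]+(sn*x+c*y)/1000,z/1000])
def WS(p):
    d=np.asarray(p)[:2]-ST;c,s=np.cos(YW),np.sin(YW);return np.array([c*d[0]+s*d[1],-s*d[0]+c*d[1]])*1000
E
python3 - <<'E'
from h import *
f=vision.grab_frame("scene"); s=manip.observe(); g=WS(s["eef_pos"]);print("grip in station",g)
im=f["frame"][:,:,::-1].copy(); im=cv2.resize(im[140:260,190:350],None,fx=5,fy=5,interpolation=cv2.INTER_CUBIC)
def dot(P,c):
    u=(proj(f,P)-[190,140])*5+2; cv2.circle(im,tuple(int(v) for v in u),3,c,-1)
x=g[0]+34;y=g[1]
for a,b,z in [(60,65,95),(60,-65,95),(-60,-65,42),(60,-65,0),(-60,-65,0),(-60,65,42),(54,0,86)]: dot(SW(x+a,y+b,z),(0,255,255))
for P in [(-12,95,165),(-12,-95,165),(-12,95,240),(-12,-95,240),(110,-95,240),(0,-83,0),(110,-83,0),(-60,80,22),(-60,-80,22),(-38,69,22),(-38,-69,22),(0,69,22),(0,-69,22)]: dot(SW(*P),(0,255,0))
cv2.imwrite("pics/ov5.png",im)
E
```

```text
grip in station [-2.01992345e+02 -1.26814049e-01]
```

View pics/ov5.png

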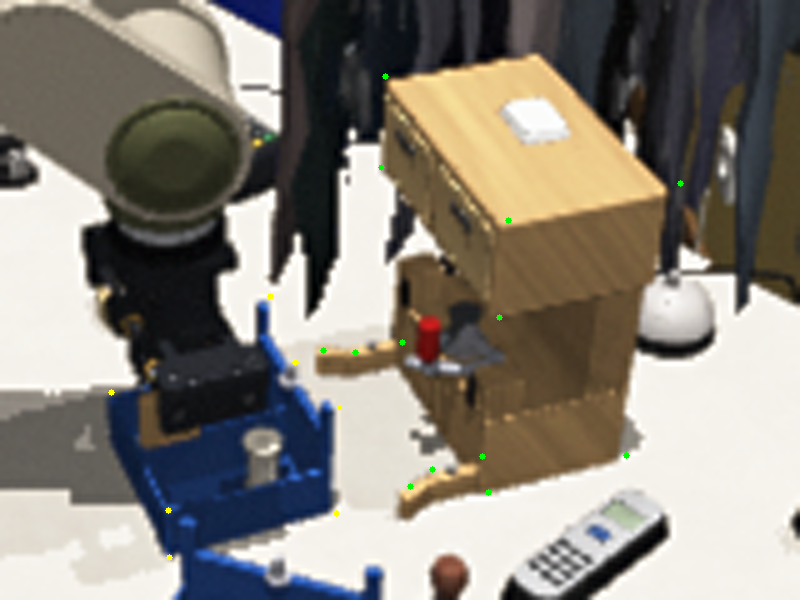

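>>> drive_tool([
  [-1, 0, 0, 12, 0, 0, 0],
  [-1, 0, 0, 24, 0, 0, 0],
  [-1, 0, 0, 36, 0, 0, 0],
  [-1, 0, 0, 48, 0, 0, 0],
  [-1, 0, 0, 56, 0, 0, 0],
  [-1, 0, 0, 64, 0, 0, 0],
  [-1, 0, 0, 64, 0, 0, 0],
])

```text
time: 8.65
eef_pos: [0.5379, -0.077, 0.0615]
orientation: [[0.003, 0.179, 0.984], [0.001, 0.984, -0.179], [-1.0, 0.002, 0.003]]
ft_force: [0.2, 0.2, 4.4]
grip_width: 0.131
```

```bash
python3 - <<'E'
from h import *
f=vision.grab_frame("scene"); s=manip.observe(); g=WS(s["eef_pos"]);print("grip in station",g,s["ft_force"],s["moment"])
im=f["frame"][:,:,::-1]; im=cv2.resize(im[140:260,190:350],None,fx=5,fy=5,interpolation=cv2.INTER_CUBIC)
cv2.imwrite("pics/sc6.png",im)
E
```

```text
grip in station [-137.37880714    0.24264293] [1.70754253 0.30147941 0.98566948] [ 0.10554922 -0.39793986  0.00970616]
```

View pics/sc6.png

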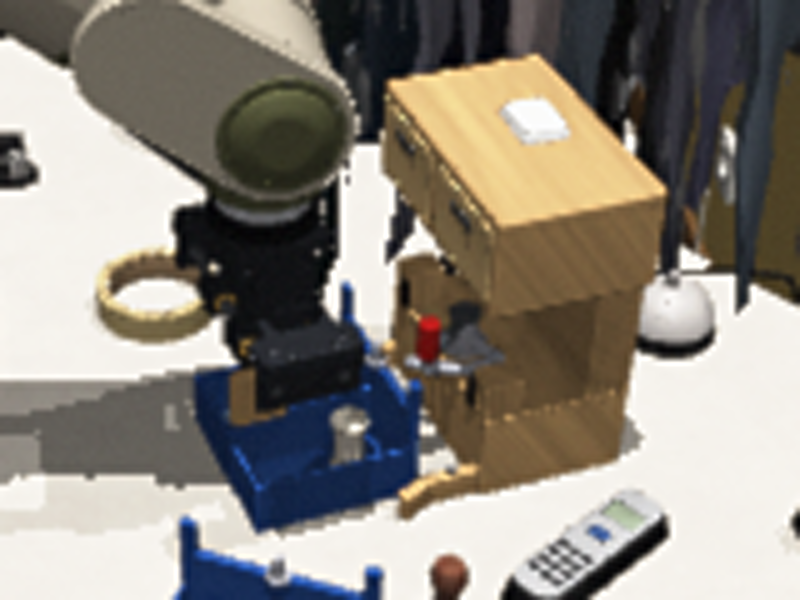

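>>> drive_tool([
  [-1, 0, 0, 5, 0, 0, 0],
  [-1, 0, 0, 10, 0, 0, 0],
  [-1, 0, 0, 15, 0, 0, 0],
  [-1, 0, 0, 20, 0, 0, 0],
  [-1, 0, 0, 25, 0, 0, 0],
  [-1, 0, 0, 30, 0, 0, 0],
  [-1, 0, 0, 30, 0, 0, 0],
])

```text
time: 9.28
eef_pos: [0.5668, -0.0822, 0.0615]
orientation: [[0.002, 0.179, 0.984], [0.002, 0.984, -0.179], [-1.0, 0.002, 0.002]]
ft_force: [-3.1, 0.5, 3.7]
grip_width: 0.137
```

```bash
python3 - <<'E'
from h import *
f=vision.grab_frame("scene"); s=manip.observe(); g=WS(s["eef_pos"]);print("grip in station",g,s["ft_force"],s["moment"])
im=f["frame"][:,:,::-1]; im=cv2.resize(im[140:260,190:350],None,fx=5,fy=5,interpolation=cv2.INTER_CUBIC)
cv2.imwrite("pics/sc7.png",im)
E
```

```text
grip in station [-108.08370989    0.27919053] [-2.08306919  0.85873343  2.94583045] [ 2.01908512e-01  1.72194139e-01 -9.47566138e-05]
```

View pics/sc7.png

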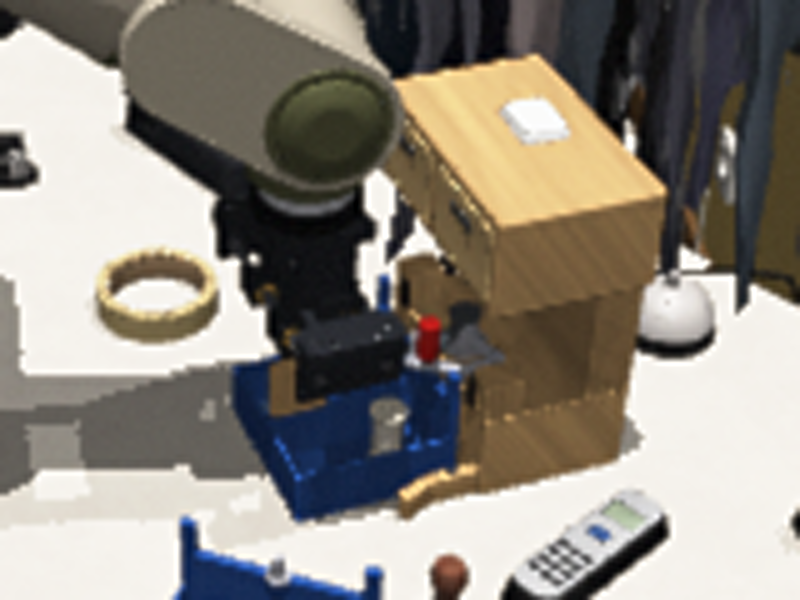

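>>> drive_tool([
  [-1, 0, 0, 1.5, 0, 0, 0],
  [-1, 0, 0, 3, 0, 0, 0],
  [-1, 0, 0, 4, 0, 0, 0],
  [-1, 0, 0, 5, 0, 0, 0],
  [-1, 0, 0, 6, 0, 0, 0],
  [-1, 0, 0, 6, 0, 0, 0],
])

```text
time: 9.83
eef_pos: [0.5706, -0.0828, 0.0615]
orientation: [[-0.002, 0.178, 0.984], [0.003, 0.984, -0.178], [-1.0, 0.002, -0.003]]
ft_force: [-15.1, 2.4, 11.7]
grip_width: 0.133
```

>>> drive_tool([
  [-1, 0, 0, 1, 0, 0, 0],
  [-1, 0, 0, 1, 0, 0, 0],
  [-1, 0, 0, 2, 0, 0, 0],
  [-1, 0, 0, 2, 0, 0, 0],
])

```text
time: 10.17
eef_pos: [0.5721, -0.083, 0.0614]
orientation: [[-0.004, 0.178, 0.984], [0.003, 0.984, -0.178], [-1.0, 0.002, -0.004]]
ft_force: [-17.3, 3.7, 12.9]
grip_width: 0.131
```

```bash
python3 - <<'E'
from h import *
s=manip.observe(); g=WS(s["eef_pos"]);print("grip in station",g,s["ft_force"],s["moment"])
E
```

```text
grip in station [-102.68049342    0.46123101] [-17.27683866   3.68373295  12.93683592] [ 0.40116186  2.47649427 -0.07914064]
```

>>> drive_tool([
  [-1, 0, 0, 1.5, 0, 0, 0],
  [-1, 0, 0, 3, 0, 0, 0],
  [-1, 0, 0, 3, 0, 0, 0],
])

```text
time: 10.42
eef_pos: [0.5733, -0.0831, 0.0614]
orientation: [[-0.009, 0.178, 0.984], [0.004, 0.984, -0.178], [-1.0, 0.003, -0.009]]
ft_force: [-28.0, 4.4, 20.2]
grip_width: 0.134
```

```bash
python3 - <<'E'
from h import *
s=manip.observe(); g=WS(s["eef_pos"]);print("grip in station",g,s["ft_force"],s["moment"])
f=vision.grab_frame("scene")
im=f["frame"][:,:,::-1]; im=cv2.resize(im[170:250,230:330],None,fx=7,fy=7,interpolation=cv2.INTER_CUBIC)
cv2.imwrite("pics/sc8.png",im)
E
```

```text
grip in station [-101.47416233    0.5926453 ] [-27.98209915   4.42604465  20.15533275] [ 0.64673135  4.15642913 -0.10047934]
```

View pics/sc8.png

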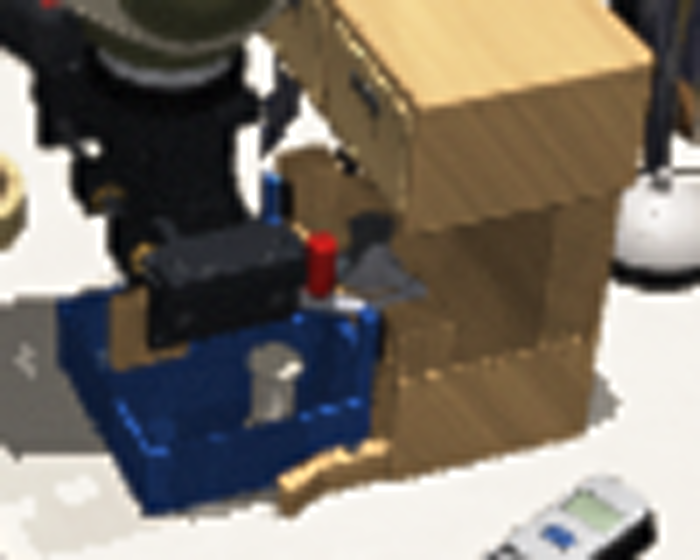

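```bash
python3 look.py w8 grip; python3 - <<'E'
from h import *
f=vision.grab_frame("side")
crop(f["frame"],(255,215),160,120,"pics/si8.png",5)
E
```

```text
q [-0.35  0.62  1.52  0.    1.01 -1.74] [ 0.5733 -0.0831  0.0614]
grip [259.1 248.7] 0.7 [ 0.5693 -0.0824  0.078 ]
pics/si8.png 175 155 5
```

View pics/w8.png

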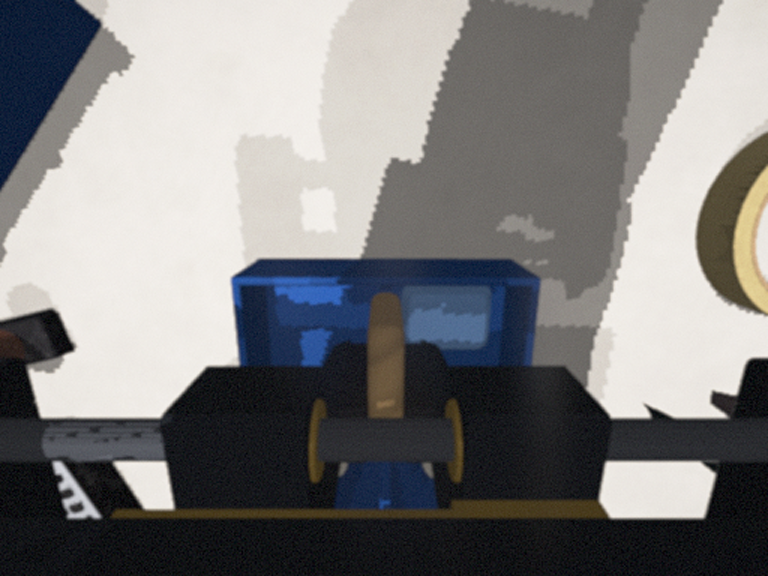

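View pics/si8.png

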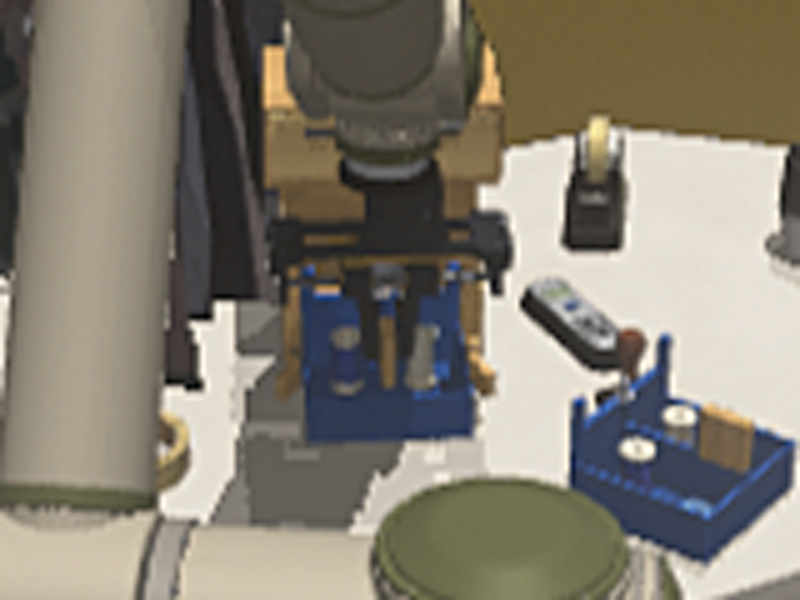

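```bash
python3 - <<'E'
from h import *
for n in ("w5","w8"):
    d=np.load(n+".npz"); f=dict(K=d["K"],hand_eye=d["hand_eye"]); p=(d["p"],d["Rw"])
    t=WS(p[0])
    for px,z in [((385/1.5,260/1.5),0),((260/1.5,259/1.5),0),((512/1.5,259/1.5),0),((235/1.5,281/1.5),.042),((539/1.5,281/1.5),.042)]:
        print(n,WS(onz(f,px,z,p)),"rel TCP",WS(onz(f,px,z,p))-t)
E
```

```text
w5 [-229.40877478   -0.5858523 ] rel TCP [-27.63288077  -1.07064909]
w5 [-229.74006853  -64.58245113] rel TCP [-27.96417452 -65.06724791]
w5 [-230.12625759   64.59758303] rel TCP [-28.35036358  64.11278625]
w5 [-229.32139191  -62.91545181] rel TCP [-27.54549789 -63.40024859]
w5 [-229.66947546   63.29101078] rel TCP [-27.89358144  62.806214  ]
w8 [-129.90352869   -0.47246119] rel TCP [-28.42140468  -1.04995323]
w8 [-130.35023543  -64.52898942] rel TCP [-28.86811143 -65.10648146]
w8 [-130.50133224   64.75013243] rel TCP [-29.01920824  64.17264039]
w8 [-129.35957978  -62.84674572] rel TCP [-27.87745578 -63.42423776]
w8 [-129.4822587    63.47338389] rel TCP [-28.00013469  62.89589185]
```

>>> drive_tool([
  [-1, -1, 0, 0, 0, 0, 0],
  [-1, -2, 0, 0, 0, 0, 0],
  [-1, -2, 0, 0, 0, 0, 0],
])

```text
time: 10.87
eef_pos: [0.5738, -0.0825, 0.0616]
orientation: [[-0.007, 0.179, 0.984], [0.005, 0.984, -0.179], [-1.0, 0.004, -0.008]]
ft_force: [-17.2, 5.9, 2.3]
grip_width: 0.134
```

```bash
python3 - <<'E'
from h import *
s=manip.observe(); g=WS(s["eef_pos"]);print("grip in station",g,s["eef_pos"][2],s["ft_force"],s["moment"])
E
```

```text
grip in station [-101.12050641    1.22364971] 0.061592484119886166 [-17.23430221   5.94504756   2.27338864] [ 0.8591071   2.44169038 -0.26598748]
```

>>> drive_tool([
  [-1, 0, 0, 1, 0, 0, 0],
  [-1, 0, 0, 2, 0, 0, 0],
  [-1, 0, 0, 2, 0, 0, 0],
])

```text
time: 11.12
eef_pos: [0.5742, -0.0823, 0.0614]
orientation: [[-0.012, 0.178, 0.984], [0.007, 0.984, -0.178], [-1.0, 0.005, -0.013]]
ft_force: [-25.4, 7.9, 7.0]
grip_width: 0.132
```

```bash
python3 - <<'E'
from h import *
s=manip.observe(); g=WS(s["eef_pos"]);print("grip in station",g,s["eef_pos"][2],s["ft_force"],s["moment"])
E
```

```text
grip in station [-100.6956208     1.57367832] 0.06139203597676131 [-25.40897058   7.86276254   7.0097478 ] [ 1.25594748  3.72060346 -0.2937587 ]
```

>>> drive_tool([
  [-1, 0, 0, -2, 0, 0, 0],
  [-1, 0, 0, -2, 0, 0, 0],
  [0.14, 0, 0, -2, 0, 0, 0],
  [0.14, 0, 0, -2, 0, 0, 0],
  [0.14, 0, 0, -2, 0, 0, 0],
  [0.14, 0, 0, -2, 0, 0, 0],
])

```text
time: 11.62
eef_pos: [0.5781, -0.0845, 0.0638]
orientation: [[0.005, 0.178, 0.984], [0.001, 0.984, -0.178], [-1.0, 0.002, 0.005]]
ft_force: [-0.0, 0.2, 0.3]
grip_width: 0.409
```

```bash
python3 - <<'E'
from h import *
s=manip.observe(); g=WS(s["eef_pos"]);print("grip in station",g,s["eef_pos"][2],s["ft_force"],s["grip_width"],s["q"])
E
```

```text
grip in station [-9.64627085e+01  8.91236417e-02] 0.06378425062106087 [-0.01953722  0.23215279  0.28138767] 0.40902062618352336 [-0.34661863  0.62432803  1.51141177  0.00302318  1.00164412 -1.73976105]
```

>>> drive_tool([
  [0.14, -20, 0, 0, 0, 0, 0],
  [0.14, -40, 0, 0, 0, 0, 0],
  [0.14, -70, 0, -20, 0, -5, 0],
  [0.14, -100, 0, -50, 0, -10, 0],
  [0.14, -130, 0, -80, 0, -15, 0],
  [0.14, -150, 0, -110, 0, -21, 0],
  [0.14, -160, 0, -120, 0, -28, 0],
  [0.14, -160, 0, -120, 0, -35, 0],
])

```text
time: 12.28
eef_pos: [0.4583, -0.0633, 0.2266]
orientation: [[0.576, 0.179, 0.797], [-0.106, 0.984, -0.145], [-0.81, -0.001, 0.586]]
ft_force: [2.0, 0.5, 0.4]
grip_width: 0.571
```

```bash
python3 look.py w9 case_edge,ejector_tip,grip,post,pivot,knob; python3 - <<'E'
from h import *
d=np.load("w9.npz")
crop(d["frame"],(250,170),200,150,"pics/w9a.png",4)
E
```

```text
q [-0.49 -0.1   2.13  0.36  0.54 -2.14] [ 0.4583 -0.0633  0.2266]
case_edge [255.  276.6] 0.71 [ 0.6653 -0.1049  0.165 ]
ejector_tip [257.9 204.3] 0.58 [ 0.6561 -0.0992  0.054 ]
grip [259.8 175.2] 0.92 [ 0.5641 -0.0803  0.078 ]
post [255.9 216.4] 0.7 [ 0.6411 -0.0994  0.086 ]
post [ 85.3 122.8] 0.66 [ 0.451  -0.2311  0.086 ]
post [163.7 194.4] 0.43 [ 0.5695 -0.2066  0.086 ]
pivot [258. 227.] 0.88 [ 0.6842 -0.1041  0.0775]
pivot [253.3 273.1] 0.37 [ 0.8665 -0.1469  0.0775]
knob [230.1 235.4] 0.73 [ 0.6423 -0.1362  0.1125]
pics/w9a.png 150 95 4
```

View pics/w9a.png

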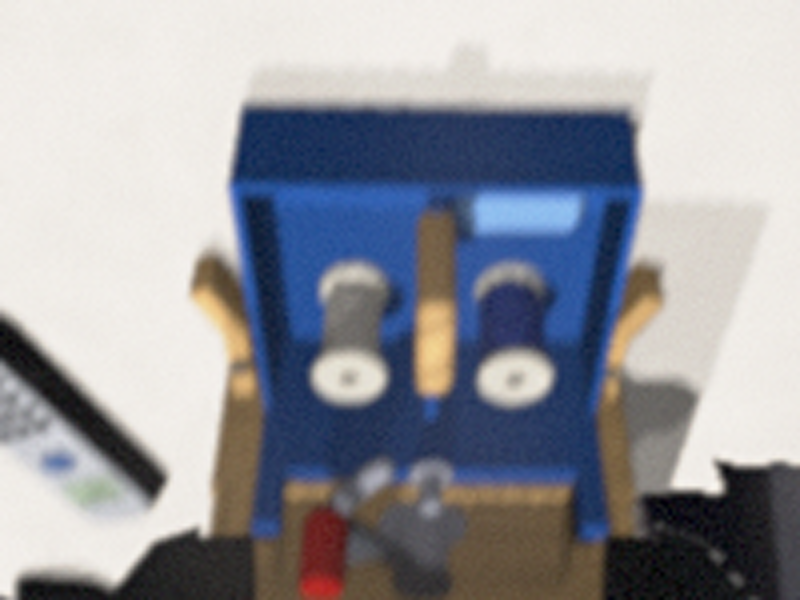

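```bash
python3 - <<'E'
from h import *
d=np.load("w9.npz"); f=dict(K=d["K"],hand_eye=d["hand_eye"]); p=(d["p"],d["Rw"])
P=lambda x,y,z:WS(onz(f,(150+x/4,95+y/4),z,p)).round(1)
print("post top",P(430,468,.086),P(430,478,.086))
print("hook tip",P(375,470,.0775),P(390,460,.0775))
print("front edge",P(435,187,.042), "L",P(235,187,.042),"R",P(640,190,.042),"foot",P(435,110,0))
print("cheek bends inner",P(235,362,.022),P(612,370,.022), "cheek tips",P(205,255,.022),P(645,265,.022))
print("horn tops front",P(285,485,.096),P(575,488,.096),"z70",P(285,485,.07),P(575,488,.07))
print("ears",P(265,525,.095),P(590,535,.095))
print("knob top",P(322,588,.1255), "pred q0",20+56*np.cos(np.radians(225)),56*np.sin(np.radians(225)))
print("grip fin top ends",P(435,212,.048),P(435,305,.088),P(435,392,.088))
for n in ("w9","w2"):
  pass
print(WS([0.5641,-.0803]),WS([.6842,-.1041]),WS([.6653,-.1049]),WS([.6411,-.0994]))
E
```

```text
post top [-43.  -1.] [-36.7  -1. ]
hook tip [-29.2 -21. ] [-35.6 -15.3]
front edge [-132.8    0.4] L [-132.8  -61.6] R [-131.7   64.1] foot [-129.8    0.6]
cheek bends inner [-24.  -78.7] [-19.1  72.5] cheek tips [-83.6 -81.2] [-78.7  76.4]
horn tops front [-47.3 -50.5] [-45.6  48.7] z70 [ -7.8 -56.6] [-5.9 55. ]
ears [-19.6 -60.6] [-12.7  57.8]
knob top [-29.1 -37.5] pred q0 -19.59797974644667 -39.597979746446654
grip fin top ends [-128.     0.4] [-128.9    0.3] [-88.5   0.5]
[-111.02819862    1.684966  ] [11.39509068 -0.04368566] [-7.0499948  -4.24235468] [-31.8452797   -3.20127491]
```

View pics/w9.png

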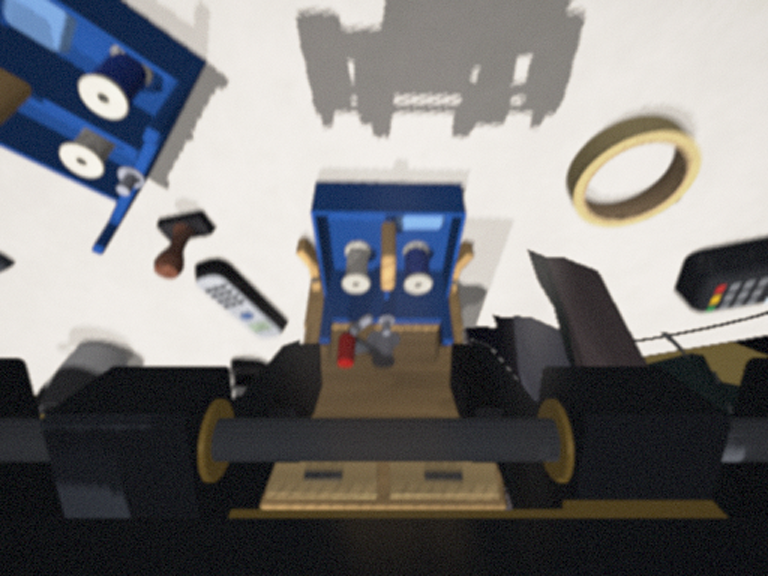

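```bash
python3 - <<'E'
from h import *
def L(n):
    d=np.load(n+".npz"); return dict(K=d["K"],hand_eye=d["hand_eye"],frame=d["frame"]),(d["p"],d["Rw"])
V={n:L(n) for n in("w2","w9")}
sc=vision.grab_frame("scene"); V["sc"]=(sc,None)
obs=dict(knobtop={"w2":(170+269/5,130+308/5),"w9":(150+320/4,95+588/4)},
 caseL={"w2":(181,217.2)},)
im=sc["frame"]; crop(im,(280,195),80,60,"pics/sc10.png",10)
crop(V["w9"][0]["frame"],(250,215),80,60,"pics/w9b.png",10)
crop(V["w9"][0]["frame"],(250,320),200,100,"pics/w9c.png",4)
for k,o in obs.items():
    if len(o)>1: x,e=tri([ray(V[n][0],u,V[n][1]) for n,u in o.items()]);print(k,x,WS(x),np.round(e,4))
E
```

```text
pics/sc10.png 240 165 10
pics/w9b.png 210 185 10
pics/w9c.png 150 270 4
knobtop [ 0.62801815 -0.13136979  0.13079924] [-38.94105539 -37.00736803] [0.0001 0.0001]
```

View pics/sc10.png

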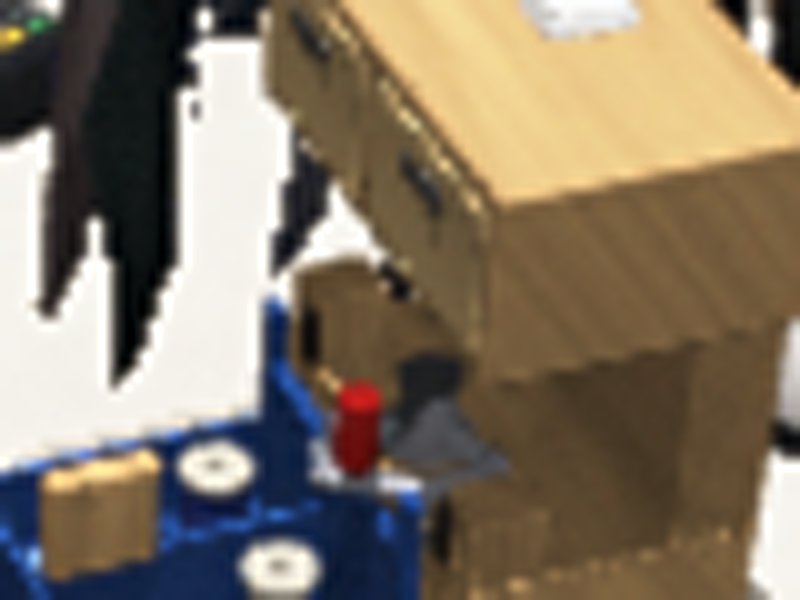

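View pics/w9b.png

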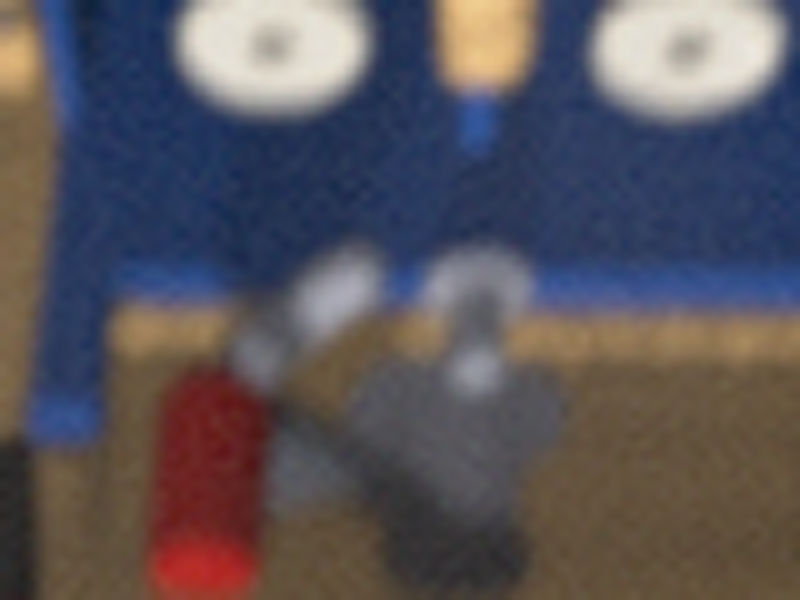

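View pics/w9c.png

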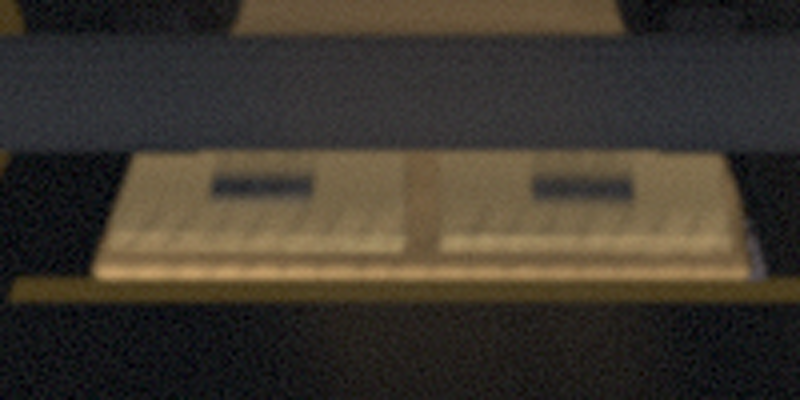

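```bash
cat > fit.py <<'E'
from h import *
from scipy.optimize import least_squares
def L(n):
    d=np.load(n+".npz"); return dict(K=d["K"],hand_eye=d["hand_eye"]),(d["p"],d["Rw"])
V={n:L(n) for n in("w2","w9")}
sc=vision.grab_frame("scene"); V["sc"]=(dict(K=sc["K"],R=sc["R"],t=sc["t"]),None)
k=(20+56*np.cos(np.radians(225)),56*np.sin(np.radians(225)),125.5)
O=[("w2",k,(223.8,191.6)),("w9",k,(230.5,241.5)),("sc",k,(276,204.3)),
("w2",(-12,-95,165),(181,217.2)),("w2",(-12,95,165),(303.8,228.4)),("w2",(0,-83,0),(203,148)),
("w9",(-12,-95,240),(173.8,337.5)),("w9",(-12,95,240),(337,338)),
("sc",(-12,-95,240),(289.5,185.5)),("sc",(-12,95,240),(267.6,156.4)),("sc",(110,-95,240),(323.4,178)),("sc",(-12,-95,165),(288,202.8)),("sc",(0,-83,0),(286,238)),("sc",(110,-83,0),(313.6,231.6))]
# caddy, scaled: now pose unknown (4th..6th)
C=[("w9",(54,0,86),(258,221.5)),("w9",(54,0,71),(258,214)),("w9",(-60,-65,42),(150+235/4,95+187/4)),("w9",(-60,65,42),(150+640/4,95+190/4)),("w9",(-60,0,0),(150+437/4,95+108/4)),("w9",(60,-63,95),(210+6.5,185+43)),("sc",(-34,0,88),(240+10.5,165+46.5))]
def T(x,P):
    c,s=np.cos(x[2]),np.sin(x[2]);P=np.array(P)/1000;return np.array([x[0]+c*P[0]-s*P[1],x[1]+s*P[0]+c*P[1],P[2]])
def adj(n,x):
    f,p=V[n]; f=dict(f)
    if n=="sc":
        f["R"]=Ro.from_rotvec(x[6:9]).as_matrix()@f["R"]; f["t"]=f["t"]+x[9:12]
    else:
        he=f["hand_eye"].copy(); he[:3,:3]=he[:3,:3]@Ro.from_rotvec(x[12:15]).as_matrix(); he[:3,3]+=x[15:18]; f["hand_eye"]=he
    return f,p
def res(x):
    r=[]
    for n,P,u in O: f,p=adj(n,x); r.append(proj(f,T(x[:3],P),p)-u)
    for n,P,u in C: f,p=adj(n,x); r.append(proj(f,T(x[3:6],P),p)-u)
    return np.array(r)
def full(x):
    return np.concatenate([res(x).ravel()/1.0, x[6:9]/.005,x[9:12]/.002,x[12:15]/.005,x[15:18]/.002])
x0=np.concatenate([[.673,-.102,-.18,.605,-.09,-.18],np.zeros(12)])
o=least_squares(full,x0,loss="soft_l1");x=o.x
print("st",x[:2],np.degrees(x[2]),"caddy",x[3:5],np.degrees(x[5]))
print("nuis",np.degrees(x[6:9]).round(2),x[9:12].round(4),np.degrees(x[12:15]).round(2),x[15:18].round(4))
for (n,P,u),r in zip(O+C,res(x)): print(n,np.round(P),r.round(1))
c,s=np.cos(x[2]),np.sin(x[2]);d=x[3:5]-x[:2];print("caddy in station",(c*d[0]+s*d[1])*1e3,(-s*d[0]+c*d[1])*1e3)
cov=np.linalg.inv(o.jac.T@o.jac);print("sd st",np.sqrt(np.diag(cov))[:6])
E
python3 fit.py
```

```text
st [ 0.67094723 -0.10199393] -12.345590174605597 caddy [ 0.60250483 -0.08786036] -10.781149029777236
nuis [-0.04 -0.15  0.04] [-0.0008  0.0006  0.0005] [ 0.07 -0.01 -0.1 ] [-0.0021  0.0005 -0.0001]
w2 [-20. -40. 126.] [-2.2  3.5]
w9 [-20. -40. 126.] [-1.3  2.3]
sc [-20. -40. 126.] [ 1.9 -0.2]
w2 [-12 -95 165] [ 0.6 -2.9]
w2 [-12  95 165] [-0.2 -0.2]
w2 [  0 -83   0] [-0.2 -1.1]
w9 [-12 -95 240] [ 0.5 -0.8]
w9 [-12  95 240] [3.  0.2]
sc [-12 -95 240] [ 0. -1.]
sc [-12  95 240] [-0.8 -1.2]
sc [110 -95 240] [ 1.1 -0.2]
sc [-12 -95 165] [-0.4  1.1]
sc [  0 -83   0] [-0.2  0.8]
sc [110 -83   0] [0.2 0.5]
w9 [54  0 86] [ 0.3 -0. ]
w9 [54  0 71] [ 0.3 -0.9]
w9 [-60 -65  42] [-1.4  0.5]
w9 [-60  65  42] [1.3 0.5]
w9 [-60   0   0] [ 0.  -0.4]
w9 [ 60 -63  95] [-0.9  0.6]
sc [-34   0  88] [-0.1 -0.4]
caddy in station -69.88158799369174 -0.8267708183003729
sd st [0.00239066 0.00266629 0.01661692 0.00231409 0.00250892 0.01242438]
```

```bash
sed -i 's/^x0=.*/x0=np.concatenate([[.673,-.102,-.18,.605,-.09,-.18],np.zeros(13)])/; s/^    for n,P,u in O: f,p=adj(n,x);/    for n,P,u in O:\n        f,p=adj(n,x)\n        if P==k: a=np.radians(225)-x[18]; P=(20+56*np.cos(a),56*np.sin(a),125.5)\n       /' fit.py; sed -i 's/^print("st"/print("q",x[18],"st"/' fit.py; python3 fit.py
```

```text
q 0.10754375759014444 st [ 0.67042703 -0.10302468] -11.591772443947892 caddy [ 0.60195014 -0.08773904] -10.79727893723886
nuis [-0.04 -0.15  0.05] [-0.0011  0.0007  0.0006] [ 0.08 -0.03 -0.09] [-0.0025  0.0007 -0.0006]
w2 [-20. -40. 126.] [0.1 2.5]
w9 [-20. -40. 126.] [0.9 1.2]
sc [-20. -40. 126.] [ 0.4 -0.4]
w2 [-12 -95 165] [-0.1 -2.4]
w2 [-12  95 165] [-0.7 -0.6]
w2 [  0 -83   0] [-0.7 -0.6]
w9 [-12 -95 240] [-0.4 -0.6]
w9 [-12  95 240] [2.1 0. ]
sc [-12 -95 240] [ 0.4 -0.8]
sc [-12  95 240] [-1.2 -1. ]
sc [110 -95 240] [ 1.3 -0.3]
sc [-12 -95 165] [-0.   1.3]
sc [  0 -83   0] [0. 1.]
sc [110 -83   0] [0.3 0.4]
w9 [54  0 86] [0.3 0. ]
w9 [54  0 71] [ 0.3 -0.9]
w9 [-60 -65  42] [-1.4  0.5]
w9 [-60  65  42] [1.3 0.5]
w9 [-60   0   0] [ 0.  -0.3]
w9 [ 60 -63  95] [-0.9  0.6]
sc [-34   0  88] [-0.3 -0.3]
caddy in station -70.15170251507615 1.2143110982736696
sd st [0.0025375  0.00271827 0.0175661  0.00238898 0.00255367 0.01243879]
```

```bash
sed -i 's/^ST=.*/ST=np.array([.6705,-.1025]);YW=np.radians(-11.0)/' h.py; cat >> h.py <<'E'
def kpose(q,lean=45,back=0,r=56,z=115,d=14):
    a=np.radians(225)-q; P=SW(20+r*np.cos(a),r*np.sin(a),z); R=tool(np.degrees(YW),lean); return P+R[:,0]*(d-back)/1000,R
def qof(p,R,d=14):
    k=WS(p-R[:,0]*d/1000)-[20,0]; return (np.radians(225)-np.arctan2(k[1],k[0])%(2*np.pi)), np.hypot(*k)
E
python3 - <<'E'
from h import *
goto(*kpose(.11,back=90))
E
```

```text
move [122.9 -35.3  80.5] [ 0.5 -9.9 -0.6] t 12.78
```

>>> drive_tool([
  [0.02, 16, -5, 12, 0, -2, 0],
  [0.02, 35, -10, 24, 0, -4, 0],
  [0.02, 55, -18, 36, 0, -6, 0],
  [0.02, 75, -25, 50, 0, -8, 0],
  [0.02, 100, -32, 66, 0, -10, 0],
  [0.02, 123, -35, 80, 0, -10, 0],
  [0.02, 123, -35, 80, 0, -10, 0],
])

```text
time: 13.37
eef_pos: [0.5893, -0.123, 0.1654]
orientation: [[0.696, 0.179, 0.695], [-0.124, 0.984, -0.129], [-0.707, 0.004, 0.707]]
ft_force: [-0.3, 0.5, 0.0]
grip_width: 0.511
```

```bash
python3 look.py w10 knob,post,pivot; python3 - <<'E'
from h import *
d=np.load("w10.npz"); goto(*kpose(.11,back=90))
crop(d["frame"],(250,230),200,150,"pics/w10a.png",4)
E
```

```text
q [-0.49  0.29  1.96  1.05  0.26 -2.83] [ 0.5893 -0.123   0.1654]
knob [256.6 201.3] 0.79 [ 0.6385 -0.1332  0.1125]
post [294.9 173.6] 0.88 [ 0.6432 -0.0998  0.086 ]
pivot [288.9 191.4] 0.95 [ 0.6893 -0.1081  0.0775]
move [ 1.  -0.5  0.6] [ 0.5  0.2 -0.6] t 13.57
pics/w10a.png 150 155 4
```

View pics/w10.png

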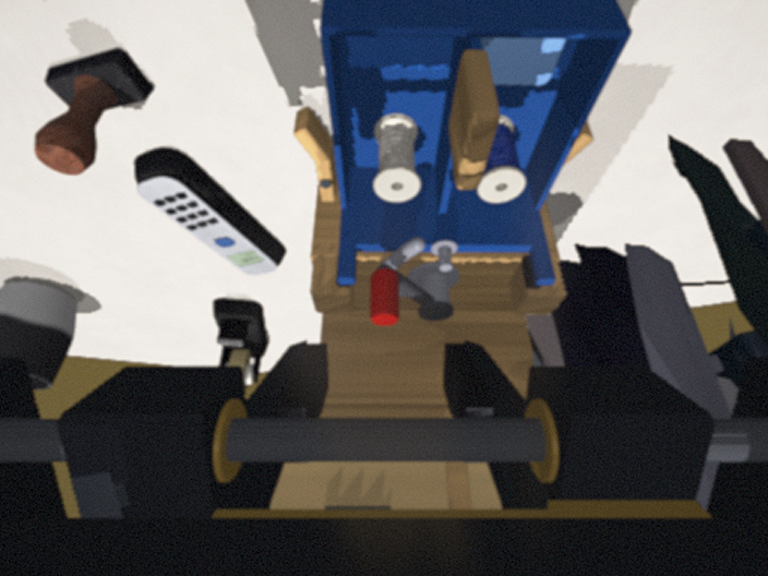

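```bash
cat > kin.py <<'E'
from h import *
def Rz(a):return Ro.from_euler("z",a).as_matrix()
def Ry(a):return Ro.from_euler("y",a).as_matrix()
D=[([-1.57344559e+00,3.13465876e-01,1.49842136e+00,2.4e-05,1.33098579,-2.23397177e-01],[.11494978,-.51201887,.23815886]),
([-1.19662411e+00,-5.47125745e-02,1.61005402,1e-4,1.58551352,-8.29392186e-01],[.24506153,-.30582617,.35881704]),
([-4.68207006e-01,-1.73713529e-02,1.57450150,1.25e-05,1.58426020,-2.03903357],[.4008905,-.07240597,.35869556]),
([-0.63,-0.21,1.96,0.44,0.92,-2.37],[.448,-.079,.3173]),
([-0.29,0.3,1.66,0,1.19,-1.33],[.4928,-.026,.1847]),
([-0.3,.47,1.8,0,.88,-1.35],[.4919,-.0305,.0617]),
([-0.38,.44,1.84,.01,.86,-1.78],[.4746,-.0651,.0616]),
([-0.34661863,.62432803,1.51141177,.00302318,1.00164412,-1.73976105],[.5781,-.0845,.06378]),
([-0.49,-0.1,2.13,.36,.54,-2.14],[.4583,-.0633,.2266])]
s=manip.observe(); D.append((s["q"],s["eef_pos"]))
W=[1,1,1,.2,.2,.2,.2,1,.2,1]
def rows(q):
    A0=Rz(q[0]);A2=A0@Ry(q[1]);A3=A2@Ry(q[2]);A4=A3@Rz(q[3]);A5=A4@Ry(q[4])
    # params: base (x0,y,h) , link1 (ax, az), link2 (ax,az), wrist (x,y,z)
    return np.hstack([A0,A2[:,[0,2]],A3[:,[0,2]],A5]),A5
A=np.vstack([rows(q)[0]*w for q,p,w in ((q,p,w) for (q,p),w in zip(D,W))]);b=np.concatenate([np.array(p)*w for (q,p),w in zip(D,W)])
reg=np.eye(10)*1e-3
X=np.linalg.lstsq(np.vstack([A,reg]),np.concatenate([b,np.zeros(10)]),rcond=None)[0]
if __name__=="__main__":
    print(X.round(4));print(((A@X-b).reshape(-1,3)/np.array(W)[:,None]*1000).round(1))
# orientation: tool R = A5 @ Rz(s*q6+c) @ M, x_tool = A5[:,2]
A5=rows(s["q"])[1];Rt=s["orientation"]
if __name__=="__main__": print("x_tool",A5[:,2],Rt[:,0])
y=A5.T@Rt[:,1];c0=np.arctan2(y[1],y[0])
# start data
R0=np.array([[ 0, 2.18953820e-01, -9.75735222e-01],[0,-9.75734430e-01, -2.18953607e-01],[-1,0,0]])
y0=rows(D[0][0])[1].T@R0[:,1];c1=np.arctan2(y0[1],y0[0])
if __name__=="__main__": print("y angle",c0,s["q"][5],c1,D[0][0][5])
def fk(q):
    r,A5=rows(q);p=r@X;a=q[5]+C; yv=A5@np.array([np.cos(a),np.sin(a),0]);x=A5[:,2];return p,np.stack([x,yv,np.cross(x,yv)],1)
C=c0-s["q"][5]
lo=np.array([-2.94,-.97,.19,-1.23,.02,-2.88]);hi=np.array([2.94,2.17,2.56,4.37,3.11,2.88])
from scipy.optimize import least_squares
def ik(p,R,q0):
    def f(q):
        P,RR=fk(q);return np.concatenate([(P-p)*10,Ro.from_matrix(RR.T@R).as_rotvec()])
    o=least_squares(f,q0);return o.x,np.abs(o.fun).max()
E
python3 kin.py
```

```text
[ 9.000e-04  1.167e-01  1.989e-01  2.800e-03  4.371e-01  3.690e-02
  3.941e-01  3.000e-04 -4.000e-04  2.458e-01]
[[-0.   0.1 -0.1]
 [-0.  -0.1  0. ]
 [-0.  -0.  -0.1]
 [-0.3 -0.3  2.2]
 [ 1.4 -0.1  1.4]
 [-2.   0.6 -2.1]
 [ 0.8  2.4  1.1]
 [ 0.1 -0.1  0.1]
 [-0.3  1.4 -0. ]
 [ 0.  -0.  -0.1]]
x_tool [ 0.69859572 -0.12435685 -0.70462713] [ 0.69859572 -0.12435685 -0.70462713]
y angle 0.3112004172005964 -2.830392236389197 2.9181951663194994 -0.223397177
```

```bash
cat > plan.py <<'E'
from kin import *
q0=np.array(s["q"])
def kp(q,lean,yaw,back=0):
    a=np.radians(225)-q;P=SW(20+56*np.cos(a),56*np.sin(a),115);R=tool(np.degrees(YW)+yaw,lean);return P+R[:,0]*(14-back)/1000,R
for flip in (0,1):
  for lean in (35,40,45,50):
    for yaw in (0,-8):
        qq=q0.copy(); 
        if flip: qq[5]+=np.pi
        out=[]
        for th,bk in [(.11,90),(.11,40),(.11,0),(.4,0),(.8,0),(1.2,0),(1.5,0),(1.75,0)]:
            p,R=kp(th,lean,yaw,bk)
            if flip: R=R@np.diag([1,-1,-1])
            qq,e=ik(p,R,qq); m=np.minimum(qq-lo,hi-qq)
            out.append("%s%.2f/%.2f/%.2f"%("" if e<1e-4 and m.min()>0 else "!",qq[3],qq[4],qq[5]))
        print(flip,lean,yaw,out)
E
python3 plan.py
```

```text
0 35 0 ['0.35/0.46/-2.11', '0.39/0.39/-2.14', '0.42/0.34/-2.17', '0.40/0.32/-2.13', '0.34/0.31/-2.04', '0.25/0.30/-1.92', '0.19/0.31/-1.83', '0.15/0.32/-1.78']
0 35 -8 ['0.10/0.42/-1.72', '0.11/0.35/-1.73', '0.12/0.30/-1.74', '0.08/0.29/-1.68', '-0.00/0.28/-1.57', '-0.09/0.30/-1.45', '-0.14/0.31/-1.38', '-0.17/0.33/-1.34']
0 40 0 ['0.57/0.34/-2.33', '0.66/0.27/-2.42', '0.74/0.24/-2.49', '0.73/0.22/-2.46', '0.65/0.19/-2.35', '0.51/0.18/-2.17', '0.38/0.18/-2.02', '0.29/0.19/-1.92']
0 40 -8 ['0.18/0.27/-1.80', '0.22/0.21/-1.84', '0.26/0.17/-1.87', '0.17/0.15/-1.77', '-0.01/0.15/-1.56', '-0.19/0.16/-1.35', '-0.28/0.18/-1.24', '-0.32/0.20/-1.19']
0 45 0 ['1.01/0.25/-2.78', '!1.21/0.20/-2.97', '!1.37/0.18/-3.12', '!1.43/0.17/-3.16', '!1.46/0.13/-3.17', '!1.38/0.10/-3.05', '1.18/0.08/-2.83', '0.92/0.08/-2.55']
0 45 -8 ['0.45/0.13/-2.08', '0.73/0.08/-2.35', '1.10/0.05/-2.72', '1.15/0.03/-2.75', '!-0.15/0.01/-1.42', '-1.06/0.04/-0.47', '-1.01/0.07/-0.51', '-0.92/0.09/-0.58']
0 50 0 ['!1.68/0.24/-3.46', '!1.91/0.23/-3.67', '!2.04/0.23/-3.79', '!2.14/0.22/-3.88', '!2.28/0.20/-3.98', '!2.40/0.17
[... 768 characters left out ...]
.15/1.58', '-0.19/0.16/1.80', '-0.28/0.18/1.91', '-0.32/0.20/1.96']
1 45 0 ['1.01/0.25/0.37', '1.21/0.20/0.17', '1.37/0.18/0.02', '1.43/0.17/-0.02', '1.46/0.13/-0.03', '1.38/0.10/0.09', '1.18/0.08/0.32', '0.92/0.08/0.59']
1 45 -8 ['0.45/0.13/1.06', '0.73/0.08/0.79', '1.10/0.05/0.42', '1.15/0.03/0.39', '!-0.15/0.01/1.72', '-1.06/0.04/2.67', '-1.01/0.07/2.63', '-0.92/0.09/2.56']
1 50 0 ['1.68/0.24/-0.32', '1.91/0.23/-0.53', '2.04/0.23/-0.65', '2.14/0.22/-0.73', '2.28/0.20/-0.84', '2.40/0.17/-0.93', '2.48/0.14/-0.98', '2.51/0.12/-1.00']
1 50 -8 ['2.19/0.08/-0.68', '2.58/0.11/-1.06', '2.70/0.13/-1.18', '2.87/0.13/-1.34', '3.14/0.13/-1.57', '3.44/0.13/-1.84', '3.67/0.12/-2.05', '3.87/0.12/-2.23']
```

```bash
python3 - <<'E'
from h import *
d=np.load("w10.npz"); f=dict(K=d["K"],hand_eye=d["hand_eye"]); p=(d["p"],d["Rw"])
print("top obs w10",onz(f,(384/1.5,320/1.5),.1255,p),"base",onz(f,(386/1.5,275/1.5),.098,p))
p0,R=kpose(.11,lean=40,d=12);print("P",p0-R[:,0]*.012,WS([.6385,-.1332]))
goto(*kpose(.11,lean=40,back=45,d=12));goto(*kpose(.11,lean=40,back=0,d=12))
E
```

```text
top obs w10 [ 0.63423976 -0.13294092  0.1255    ] base [ 0.63372539 -0.13161355  0.098     ]
P [ 0.64054935 -0.13234514  0.115     ] [-25.55423371 -36.24184238]
move [44.1 -1.   3.3] [ 0.5  5.2 -0.6] t 13.57
move [88.9 -1.5 -0.7] [ 0.5  5.2 -0.6] t 13.57
```

>>> drive_tool([
  [0.02, 10, 0, 1, 0, 2, 0],
  [0.02, 25, -1, 2, 0, 4, 0],
  [0.02, 43, -1, 1, 0, 5, 0],
  [0.02, 43, -1, 1, 0, 5, 0],
])

```text
time: 13.9
eef_pos: [0.6181, -0.1282, 0.1387]
orientation: [[0.635, 0.178, 0.752], [-0.113, 0.984, -0.137], [-0.764, 0.002, 0.645]]
ft_force: [-0.1, 0.6, -0.3]
grip_width: 0.507
```

```bash
python3 look.py w11 knob; python3 - <<'E'
from h import *
goto(*kpose(.11,lean=40,back=0,d=12))
E
```

```text
q [-0.46  0.4   1.84  0.71  0.28 -2.48] [ 0.6181 -0.1282  0.1387]
knob [255.2 218.1] 0.59 [ 0.636  -0.1338  0.1125]
knob [138.7 153.4] 0.2 [ 0.5608 -0.1779  0.1125]
move [46.2 -0.5  2.3] [ 0.5  0.2 -0.6] t 14.0
```

View pics/w11.png

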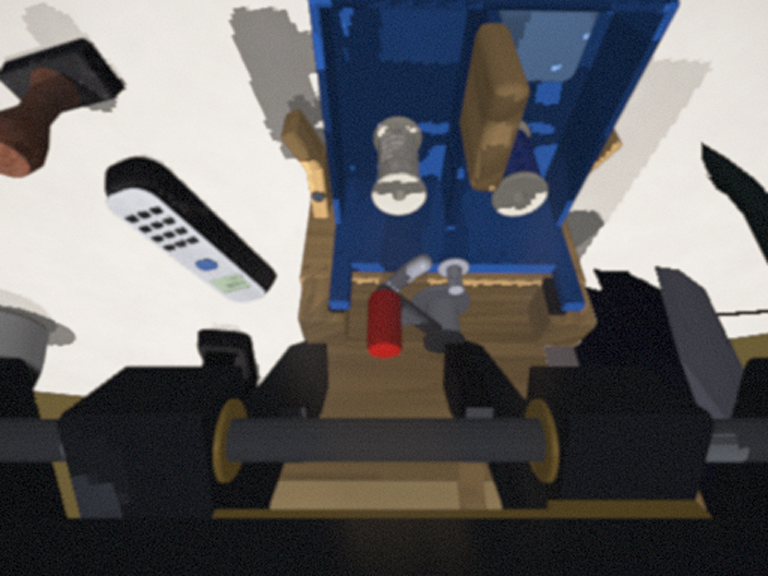

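>>> drive_tool([
  [0.02, 12, 0, 0, 0, 0, 0],
  [0.02, 24, 0, 0, 0, 0, 0],
  [0.02, 34, -0.5, 0, 0, 0, 0],
  [0.02, 44, -0.5, 0, 0, 0, 0],
  [0.02, 44, -0.5, 0, 0, 0, 0],
])

```text
time: 14.42
eef_pos: [0.6454, -0.1337, 0.1046]
orientation: [[0.635, 0.178, 0.752], [-0.113, 0.984, -0.138], [-0.764, 0.002, 0.645]]
ft_force: [-0.0, 1.0, 0.0]
grip_width: 0.512
```

```bash
python3 look.py w12 knob; python3 - <<'E'
from h import *
f=vision.grab_frame("scene");crop(f["frame"],(270,195),100,75,"pics/sc12.png",8)
E
```

```text
q [-0.45  0.51  1.79  0.81  0.24 -2.57] [ 0.6454 -0.1337  0.1046]
knob [258.1 249.7] 0.9 [ 0.6371 -0.1328  0.1125]
pics/sc12.png 220 157 8
```

View pics/w12.png

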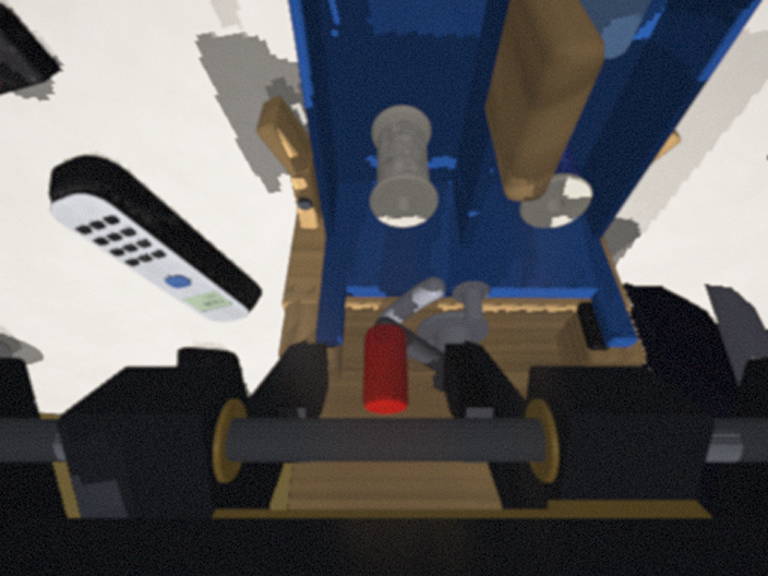

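View pics/sc12.png

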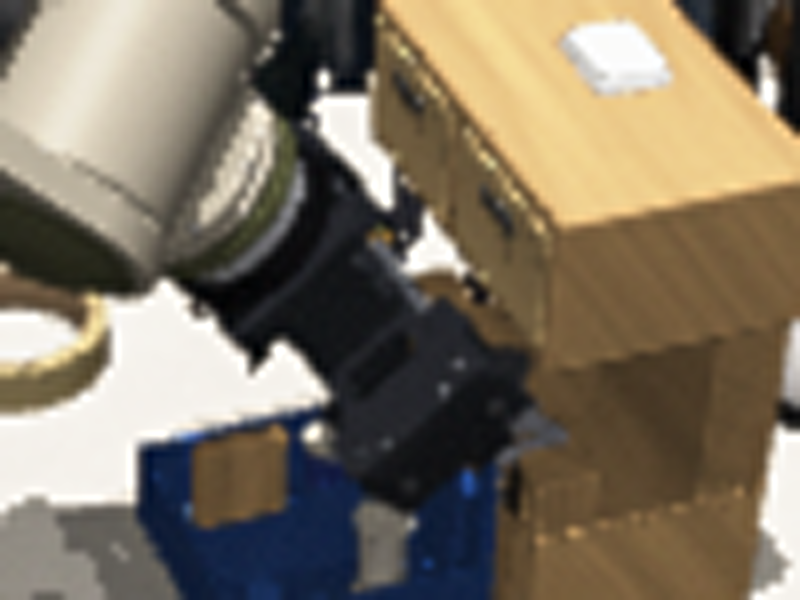

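>>> drive_tool([
  [-1, 0, 0, 0, 0, 0, 0],
  [-1, 0, 0, 0, 0, 0, 0],
  [-1, 0, 0, 0, 0, 0, 0],
  [-1, 0, 0, 0, 0, 0, 0],
  [-1, 0, 0, 0, 0, 0, 0],
], force=30)

```text
time: 14.98
eef_pos: [0.6454, -0.1337, 0.1057]
orientation: [[0.636, 0.178, 0.751], [-0.113, 0.984, -0.137], [-0.764, 0.002, 0.646]]
ft_force: [-1.0, 0.6, 1.1]
grip_width: 0.167
```

```bash
cat >> h.py <<'E'
def lat(d=12):
    s=manip.observe();q,r=qof(s["eef_pos"],s["orientation"],d);a=np.radians(225)-q
    t=np.array([np.sin(a),-np.cos(a)]);rad=np.array([np.cos(a),np.sin(a)])
    c,sn=np.cos(YW),np.sin(YW);F=s["ft_force"];f=np.array([c*F[0]+sn*F[1],-sn*F[0]+c*F[1]])
    print("q %.3f r %.1f  knobxy %s Ftan %.1f Frad %.1f Fz %.1f grip %.3f t %.2f"%(q,r,WS(s["eef_pos"]-s["orientation"][:,0]*d/1000).round(1),f@t,f@rad,F[2],s["grip_width"],s["time"]),"q456",s["q"][3:].round(2))
E
python3 -c "
from h import *
lat()"
```

```text
q 0.132 r 58.5  knobxy [-26.4 -35.6] Ftan 1.0 Frad 0.6 Fz 1.1 grip 0.167 t 14.98 q456 [ 0.81  0.24 -2.57]
```

```bash
python3 look.py w13 knob; python3 - <<'E'
from h import *
d=np.load("w13.npz");crop(d["frame"],(256,240),120,90,"pics/w13a.png",6)
f=dict(K=d["K"],hand_eye=d["hand_eye"]); p=(d["p"],d["Rw"])
print("TCP px",proj(f,p[0],p)-[196,195],"grasp",proj(f,p[0]-p[1][:,0]*.019,p)-[196,195])
E
```

```text
q [-0.45  0.5   1.79  0.81  0.24 -2.57] [ 0.6454 -0.1337  0.1057]
knob [258.5 248.1] 0.55 [ 0.6374 -0.1327  0.1125]
pics/w13a.png 196 195 6
TCP px [62.95486775 47.42680711] grasp [63.24095802 63.90452767]
```

View pics/w13a.png

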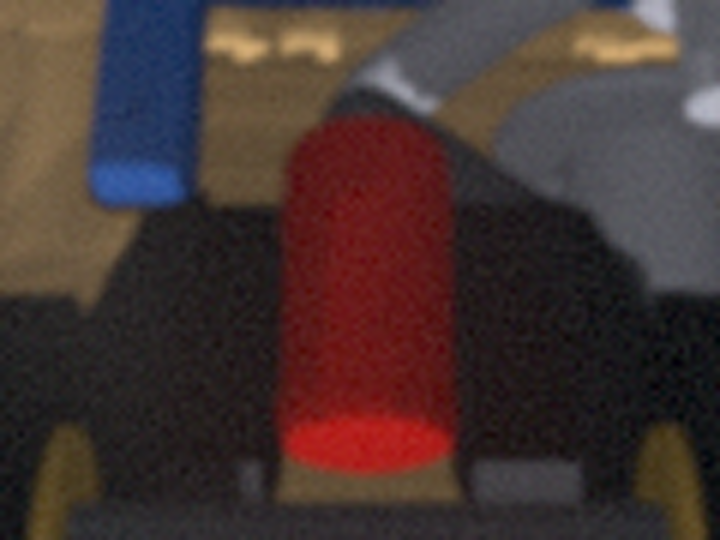

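```bash
cat >> h.py <<'E'
def arc(q0,qs,r=56,pressx=0):
    a0=np.radians(225)-q0
    s=manip.observe();R=s["orientation"]
    for q in qs:
        a=np.radians(225)-q;d=r*np.array([np.cos(a)-np.cos(a0),np.sin(a)-np.sin(a0)])
        w=SW(*d)[:2]-ST;v=R.T@np.array([w[0],w[1],0])*1000
        print("%.2f"%q,v.round(1).tolist())
E
python3 -c "
from h import *
arc(.13,[.18,.23,.28,.33,.38,.43,.48,.53])"
```

```text
0.18 [-1.0, 2.3, -1.2]
0.23 [-2.0, 4.6, -2.4]
0.28 [-2.9, 7.1, -3.5]
0.33 [-3.7, 9.6, -4.4]
0.38 [-4.4, 12.1, -5.3]
0.43 [-5.1, 14.7, -6.1]
0.48 [-5.6, 17.4, -6.7]
0.53 [-6.1, 20.1, -7.3]
```

>>> drive_tool([
  [-1, -1, 2.3, -1.2, 0, 0, 0],
  [-1, -2, 4.6, -2.4, 0, 0, 0],
  [-1, -2.9, 7.1, -3.5, 0, 0, 0],
  [-1, -3.7, 9.6, -4.4, 0, 0, 0],
  [-1, -3.7, 9.6, -4.4, 0, 0, 0],
])

```text
time: 15.5
eef_pos: [0.641, -0.1242, 0.1056]
orientation: [[0.635, 0.18, 0.751], [-0.116, 0.984, -0.138], [-0.763, 0.0, 0.646]]
ft_force: [-9.7, -5.9, 3.2]
grip_width: 0.171
```

```bash
python3 -c "
from h import *
lat(); arc(.33,[.38,.43,.48,.53,.58,.63])"
```

```text
q 0.310 r 59.2  knobxy [-32.6 -27.1] Ftan -2.9 Frad 10.9 Fz 3.2 grip 0.171 t 15.50 q456 [ 0.8   0.23 -2.56]
0.38 [-0.7, 2.6, -0.9]
0.43 [-1.4, 5.2, -1.6]
0.48 [-2.0, 7.8, -2.3]
0.53 [-2.4, 10.5, -2.9]
0.58 [-2.8, 13.3, -3.4]
0.63 [-3.1, 16.0, -3.7]
```

```bash
python3 -c "
from h import *
arc(.27,[.32,.37,.42,.47,.52,.57])"
```

```text
0.32 [-0.8, 2.5, -1.0]
0.37 [-1.6, 5.0, -1.9]
0.42 [-2.3, 7.6, -2.7]
0.47 [-2.8, 10.3, -3.4]
0.52 [-3.3, 13.0, -4.0]
0.57 [-3.8, 15.7, -4.4]
```

>>> drive_tool([
  [-1, -1.8, 1.7, -2.2, 0, 0, 0],
  [-1, -3, 4.2, -3.6, 0, 0, 0],
  [-1, -3.7, 6.8, -4.4, 0, 0, 0],
  [-1, -4.2, 9.4, -5.1, 0, 0, 0],
  [-1, -4.2, 9.4, -5.1, 0, 0, 0],
])

```text
time: 15.92
eef_pos: [0.6371, -0.1129, 0.1057]
orientation: [[0.636, 0.179, 0.751], [-0.115, 0.984, -0.137], [-0.763, 0.001, 0.646]]
ft_force: [7.6, -1.1, -4.1]
grip_width: 0.171
```

```bash
python3 -c "
from h import *
lat(); arc(.45,[.5,.55,.6,.65])"
```

```text
q 0.508 r 60.9  knobxy [-38.6 -16.7] Ftan -1.7 Frad -7.5 Fz -4.1 grip 0.171 t 15.92 q456 [ 0.81  0.21 -2.55]
0.50 [-0.5, 2.7, -0.6]
0.55 [-1.0, 5.4, -1.2]
0.60 [-1.3, 8.1, -1.6]
0.65 [-1.6, 10.9, -1.9]
```

```bash
python3 -c "
import numpy as np
from scipy.optimize import least_squares
P=np.array([[-26.4,-35.6],[-32.6,-27.1],[-38.6,-16.7]])
o=least_squares(lambda c:np.hypot(*(P-c).T)-56,[20,0]);print(o.x,o.fun)
for p in P:
    d=p-o.x;print(np.radians(225)-np.arctan2(d[1],d[0])%(2*np.pi))
"
```

```text
[13.71279829  3.75062602] [ 0.19171073 -0.35257049  0.16811346]
0.009591191279376687
0.1977629774036358
0.41273539112656676
```

```bash
echo 'ST=SW(-6.5,3.9)[:2]' >> h.py; python3 -c "
from h import *
lat(); arc(.41,[.46,.51,.56,.61,.66])"
```

```text
q 0.409 r 56.0  knobxy [-32.1 -20.6] Ftan -2.5 Frad -7.3 Fz -4.1 grip 0.171 t 15.92 q456 [ 0.81  0.21 -2.55]
0.46 [-0.6, 2.6, -0.7]
0.51 [-1.1, 5.3, -1.3]
0.56 [-1.5, 8.0, -1.8]
0.61 [-1.9, 10.8, -2.2]
0.66 [-2.1, 13.6, -2.5]
```

>>> drive_tool([
  [-1, 0.1, 3, 0.2, 0, 0, 0],
  [-1, -0.2, 5.8, -0.2, 0, 0, 0],
  [-1, -0.6, 8.5, -0.7, 0, 0, 0],
  [-1, -1, 11.3, -1.1, 0, 0, 0],
  [-1, -1, 11.3, -1.1, 0, 0, 0],
])

```text
time: 16.33
eef_pos: [0.637, -0.1018, 0.1058]
orientation: [[0.636, 0.179, 0.751], [-0.115, 0.984, -0.138], [-0.763, 0.001, 0.646]]
ft_force: [-4.4, -3.7, 2.6]
grip_width: 0.174
```

```bash
python3 -c "
from h import *
lat(); arc(.60,[.65,.7,.75,.8,.85])"
```

```text
q 0.608 r 55.1  knobxy [-34.3  -9.8] Ftan -3.8 Frad 4.4 Fz 2.6 grip 0.174 t 16.33 q456 [ 0.77  0.2  -2.49]
0.65 [-0.3, 2.8, -0.3]
0.70 [-0.4, 5.6, -0.5]
0.75 [-0.5, 8.4, -0.6]
0.80 [-0.5, 11.2, -0.6]
0.85 [-0.4, 13.9, -0.5]
```

>>> drive_tool([
  [-1, -0.8, 2.7, -0.9, 0, 0, 0],
  [-1, -0.9, 5.5, -1.1, 0, 0, 0],
  [-1, -1, 8.3, -1.2, 0, 0, 0],
  [-1, -1, 11.1, -1.2, 0, 0, 0],
  [-1, -1, 11.1, -1.2, 0, 0, 0],
])

```text
time: 16.75
eef_pos: [0.6376, -0.091, 0.1058]
orientation: [[0.636, 0.18, 0.75], [-0.116, 0.984, -0.138], [-0.763, 0.001, 0.646]]
ft_force: [-1.4, -4.7, 0.6]
grip_width: 0.169
```

```bash
python3 -c "
from h import *
lat(); arc(.80,[.85,.9,.95,1.0])"
```

```text
q 0.804 r 55.7  knobxy [-35.7   1. ] Ftan -4.9 Frad 0.4 Fz 0.6 grip 0.169 t 16.75 q456 [ 0.73  0.19 -2.44]
0.85 [0.1, 2.8, 0.1]
0.90 [0.3, 5.6, 0.3]
0.95 [0.6, 8.3, 0.6]
1.00 [0.9, 11.1, 1.1]
```

```bash
python3 look.py w14 post; python3 - <<'E'
from h import *
d=np.load("w14.npz");crop(d["frame"],(256,200),200,150,"pics/w14a.png",4)
E
```

```text
q [-0.37  0.48  1.83  0.73  0.19 -2.44] [ 0.6376 -0.091   0.1058]
post [251.4 214.7] 0.61 [ 0.6392 -0.096   0.086 ]
pics/w14a.png 156 125 4
```

View pics/w14a.png

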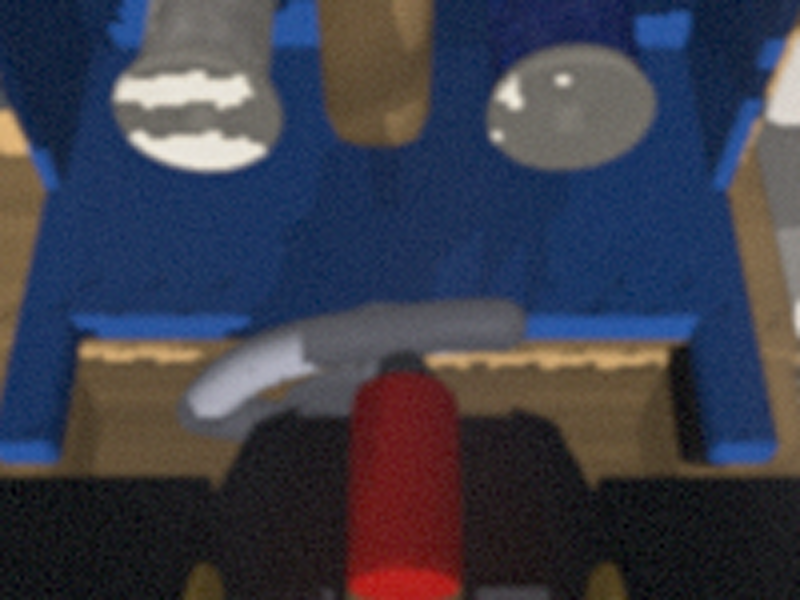

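>>> drive_tool([
  [-1, 0.1, 2.8, 0.1, 0, 0, 0],
  [-1, 0.3, 5.6, 0.3, 0, 0, 0],
  [-1, 0.6, 8.3, 0.6, 0, 0, 0],
  [-1, 0.6, 8.3, 0.6, 0, 0, 0],
])

```text
time: 17.18
eef_pos: [0.64, -0.0829, 0.1058]
orientation: [[0.636, 0.18, 0.75], [-0.115, 0.984, -0.138], [-0.763, 0.001, 0.647]]
ft_force: [-1.1, -4.0, 0.3]
grip_width: 0.179
```

```bash
python3 -c "
from h import *
lat(); arc(.95,[1,1.05,1.1,1.15])"
```

```text
q 0.956 r 55.7  knobxy [-34.9   9.4] Ftan -4.1 Frad -0.4 Fz 0.3 grip 0.179 t 17.18 q456 [ 0.68  0.18 -2.38]
1.00 [0.4, 2.7, 0.4]
1.05 [0.8, 5.5, 1.0]
1.10 [1.4, 8.1, 1.6]
1.15 [2.0, 10.8, 2.3]
```

>>> drive_tool([
  [-1, 0.4, 2.7, 0.4, 0, 0, 0],
  [-1, 0.8, 5.5, 1, 0, 0, 0],
  [-1, 0.8, 5.5, 1, 0, 0, 0],
])

```text
time: 17.43
eef_pos: [0.6422, -0.0777, 0.1059]
orientation: [[0.636, 0.18, 0.75], [-0.115, 0.984, -0.138], [-0.763, 0.001, 0.646]]
ft_force: [-1.8, -4.9, 0.5]
grip_width: 0.172
```

```bash
python3 -c "
from h import *
lat(); arc(1.05,[1.1,1.15,1.2])"
```

```text
q 1.057 r 55.8  knobxy [-33.7  15. ] Ftan -5.2 Frad -0.5 Fz 0.5 grip 0.172 t 17.43 q456 [ 0.64  0.18 -2.33]
1.10 [0.5, 2.7, 0.6]
1.15 [1.2, 5.3, 1.4]
1.20 [1.9, 7.9, 2.2]
```

>>> drive_tool([
  [-1, 0.5, 2.7, 0.6, 0, 0, 0],
  [-1, 1.2, 5.3, 1.4, 0, 0, 0],
  [-1, 1.2, 5.3, 1.4, 0, 0, 0],
])

```text
time: 17.68
eef_pos: [0.6451, -0.0729, 0.1059]
orientation: [[0.636, 0.18, 0.75], [-0.115, 0.984, -0.138], [-0.763, 0.001, 0.647]]
ft_force: [-1.1, -5.4, -0.0]
grip_width: 0.168
```

```bash
python3 -c "
from h import *
lat(); arc(1.15,[1.2,1.25,1.3])"
```

```text
q 1.157 r 55.7  knobxy [-31.9  20.2] Ftan -5.2 Frad -2.0 Fz -0.0 grip 0.168 t 17.68 q456 [ 0.6   0.17 -2.28]
1.20 [0.7, 2.6, 0.8]
1.25 [1.5, 5.1, 1.8]
1.30 [2.4, 7.6, 2.8]
```

>>> drive_tool([
  [-1, 0.8, 2.6, 1, 0, 0, 0],
  [-1, 1.7, 5.1, 2, 0, 0, 0],
  [-1, 1.7, 5.1, 2, 0, 0, 0],
])

```text
time: 17.93
eef_pos: [0.6487, -0.0684, 0.1059]
orientation: [[0.636, 0.18, 0.75], [-0.115, 0.984, -0.138], [-0.763, 0.001, 0.647]]
ft_force: [0.2, -5.8, 1.1]
grip_width: 0.173
```

```bash
python3 -c "
from h import *
lat(); arc(1.25,[1.3,1.35,1.4])"
```

```text
q 1.261 r 55.3  knobxy [-29.2  25.3] Ftan -4.4 Frad -3.7 Fz 1.1 grip 0.173 t 17.93 q456 [ 0.56  0.17 -2.23]
1.30 [0.9, 2.5, 1.0]
1.35 [1.8, 4.8, 2.1]
1.40 [2.8, 7.2, 3.3]
```

>>> drive_tool([
  [-1, 1.3, 2.3, 1.4, 0, 0, 0],
  [-1, 2.2, 4.5, 2.6, 0, 0, 0],
  [-1, 2.2, 4.5, 2.6, 0, 0, 0],
])

```text
time: 18.18
eef_pos: [0.6528, -0.0648, 0.106]
orientation: [[0.636, 0.18, 0.75], [-0.116, 0.984, -0.138], [-0.763, 0.001, 0.647]]
ft_force: [-0.8, -7.5, 1.0]
grip_width: 0.17
```

```bash
python3 -c "
from h import *
lat(); arc(1.35,[1.375,1.4,1.45,1.5])"
```

```text
q 1.360 r 54.6  knobxy [-25.8  29.6] Ftan -5.9 Frad -4.6 Fz 1.0 grip 0.170 t 18.18 q456 [ 0.51  0.17 -2.17]
1.38 [0.5, 1.2, 0.6]
1.40 [1.0, 2.3, 1.2]
1.45 [2.1, 4.5, 2.5]
1.50 [3.3, 6.7, 3.9]
```

```bash
python3 -c "
import numpy as np
from scipy.optimize import least_squares
P=np.array([[-19.9,-39.5],[-26.1,-31],[-32.1,-20.6],[-34.3,-9.8],[-35.7,1.0],[-34.9,9.4],[-33.7,15],[-31.9,20.2],[-29.2,25.3],[-25.8,29.6]])
o=least_squares(lambda c:np.hypot(*(P-c[:2]).T)-56,[20,0]);print(o.x,o.fun.round(2))
o=least_squares(lambda c:np.hypot(*(P-c[:2]).T)-c[2],[20,0,56]);print(o.x,o.fun.round(2))
"
```

```text
[20.46811363 -0.57569286] [ 0.08 -0.37  0.25 -0.46  0.19  0.26  0.36  0.34  0.   -0.76]
[18.81958685 -0.70785755 54.49842602] [ 0.31 -0.32  0.17 -0.61  0.05  0.16  0.32  0.36  0.11 -0.56]
```

>>> drive_tool([
  [-1, 0.8, 0.9, 1, 0, 0, 0],
  [-1, 1.4, 1.9, 1.7, 0, 0, 0],
  [-1, 1.4, 1.9, 1.7, 0, 0, 0],
])

```text
time: 18.43
eef_pos: [0.655, -0.0633, 0.106]
orientation: [[0.636, 0.18, 0.75], [-0.115, 0.984, -0.138], [-0.763, 0.001, 0.646]]
ft_force: [-3.9, -6.9, 1.3]
grip_width: 0.172
```

```bash
python3 -c "
from h import *
lat(); arc(1.4,[1.42,1.44,1.46,1.5])"
```

```text
q 1.407 r 54.1  knobxy [-23.9  31.5] Ftan -7.5 Frad -2.3 Fz 1.3 grip 0.172 t 18.43 q456 [ 0.49  0.17 -2.15]
1.42 [0.4, 0.9, 0.5]
1.44 [0.9, 1.8, 1.0]
1.46 [1.3, 2.7, 1.6]
1.50 [2.3, 4.4, 2.7]
```

>>> drive_tool([
  [-1, 0.5, 0.8, 0.6, 0, 0, 0],
  [-1, 1, 1.7, 1.1, 0, 0, 0],
  [-1, 1, 1.7, 1.1, 0, 0, 0],
])

```text
time: 18.68
eef_pos: [0.6567, -0.0623, 0.1059]
orientation: [[0.636, 0.18, 0.75], [-0.116, 0.984, -0.138], [-0.763, 0.001, 0.647]]
ft_force: [-4.9, -9.1, 2.5]
grip_width: 0.169
```

```bash
python3 -c "
from h import *
lat(); arc(1.44,[1.46,1.48,1.5])"
```

```text
q 1.444 r 53.7  knobxy [-22.5  32.9] Ftan -9.6 Frad -3.6 Fz 2.5 grip 0.169 t 18.68 q456 [ 0.47  0.17 -2.13]
1.46 [0.5, 0.9, 0.5]
1.48 [0.9, 1.7, 1.1]
1.50 [1.4, 2.6, 1.6]
```

>>> drive_tool([
  [-1, 0.6, 0.8, 0.7, 0, 0, 0],
  [-1, 0.9, 1.5, 1, 0, 0, 0],
  [-1, 0.9, 1.5, 1, 0, 0, 0],
  [-1, 0.9, 1.5, 1, 0, 0, 0],
])

```text
time: 19.02
eef_pos: [0.6582, -0.0614, 0.106]
orientation: [[0.636, 0.181, 0.75], [-0.116, 0.984, -0.138], [-0.763, 0.001, 0.647]]
ft_force: [-10.3, -11.6, 4.8]
grip_width: 0.173
```

```bash
python3 -c "
from h import *
lat(); arc(1.47,[1.48,1.49,1.5])
s=vision.grab_frame('scene');crop(s['frame'],(270,195),100,75,'pics/sc15.png',8)"; python3 look.py w15 post
```

```text
q 1.475 r 53.4  knobxy [-21.2  34. ] Ftan -15.3 Frad -2.4 Fz 4.8 grip 0.173 t 19.02 q456 [ 0.46  0.17 -2.11]
1.48 [0.2, 0.4, 0.3]
1.49 [0.5, 0.9, 0.6]
1.50 [0.7, 1.3, 0.8]
pics/sc15.png 220 157 8
q [-0.3   0.51  1.78  0.46  0.17 -2.11] [ 0.6582 -0.0614  0.1059]
post [199.2 207. ] 0.71 [ 0.6448 -0.0953  0.086 ]
```

View pics/w15.png

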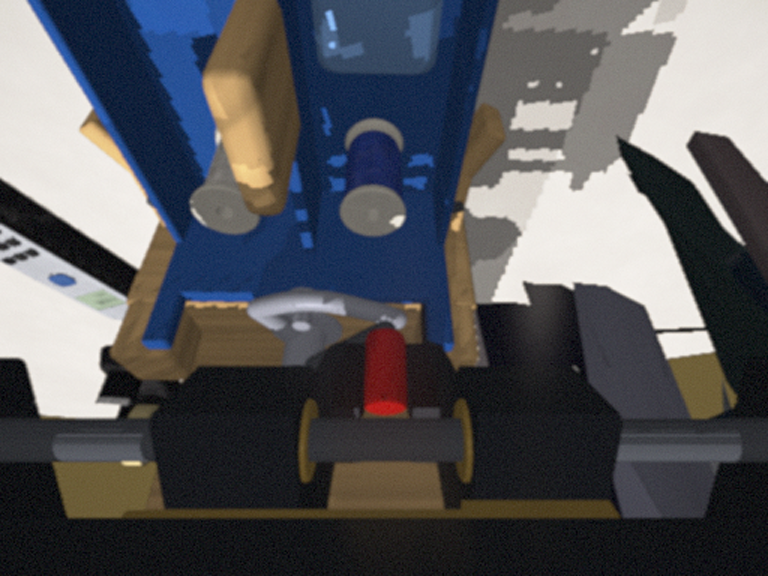

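View pics/sc15.png

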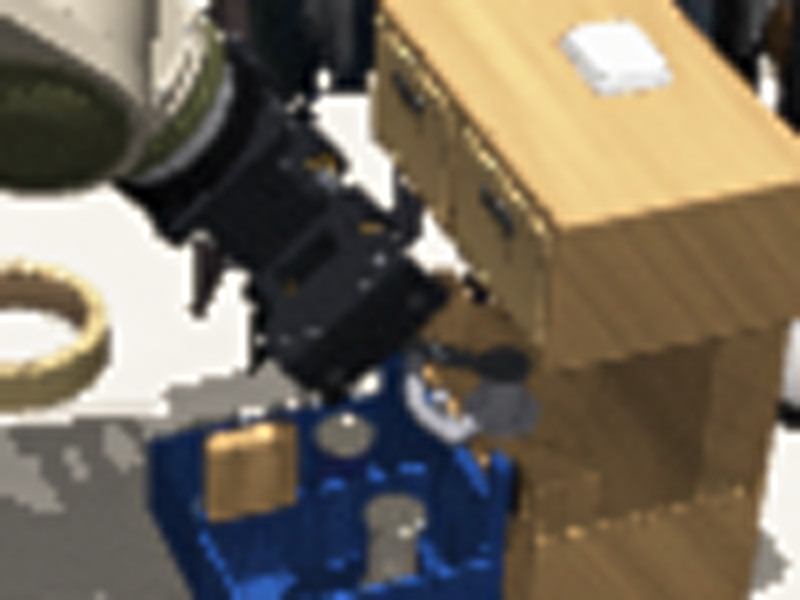

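>>> drive_tool([
  [-1, -0.8, -1, -0.9, 0, 0, 0],
  [-1, -1.4, -1.8, -1.7, 0, 0, 0],
  [-1, -1.4, -1.8, -1.7, 0, 0, 0],
])

```text
time: 19.42
eef_pos: [0.6565, -0.0625, 0.106]
orientation: [[0.637, 0.18, 0.75], [-0.116, 0.984, -0.138], [-0.762, 0.001, 0.648]]
ft_force: [3.1, -9.9, -2.7]
grip_width: 0.177
```

```bash
python3 -c "
from h import *
lat()"
```

```text
q 1.438 r 53.6  knobxy [-22.6  32.6] Ftan -4.3 Frad -9.5 Fz -2.7 grip 0.177 t 19.42 q456 [ 0.48  0.17 -2.14]
```

>>> drive_tool([
  [0.02, 0, 0, 0, 0, 0, 0],
  [0.02, 0, 0, 0, 0, 0, 0],
  [0.02, 0, 0, 0, 0, 0, 0],
  [0.02, 0, 0, 0, 0, 0, 0],
  [0.02, 0, 0, 0, 0, 0, 0],
])

```text
time: 19.83
eef_pos: [0.6558, -0.0607, 0.1054]
orientation: [[0.635, 0.178, 0.752], [-0.113, 0.984, -0.137], [-0.764, 0.002, 0.645]]
ft_force: [0.2, -0.3, 0.6]
grip_width: 0.501
```

```bash
python3 -c "
from h import *
lat()"; python3 look.py w16 knob;python3 - <<'E'
from h import *
d=np.load("w16.npz");crop(d["frame"],(256,230),160,120,"pics/w16a.png",5)
E
```

```text
q 1.450 r 55.4  knobxy [-23.6  34.2] Ftan -0.1 Frad -0.4 Fz 0.6 grip 0.501 t 19.83 q456 [ 0.48  0.17 -2.14]
q [-0.3   0.5   1.78  0.48  0.17 -2.14] [ 0.6558 -0.0607  0.1054]
knob [252.2 253.2] 0.92 [ 0.6538 -0.0643  0.1125]
pics/w16a.png 176 170 5
```

View pics/w16a.png

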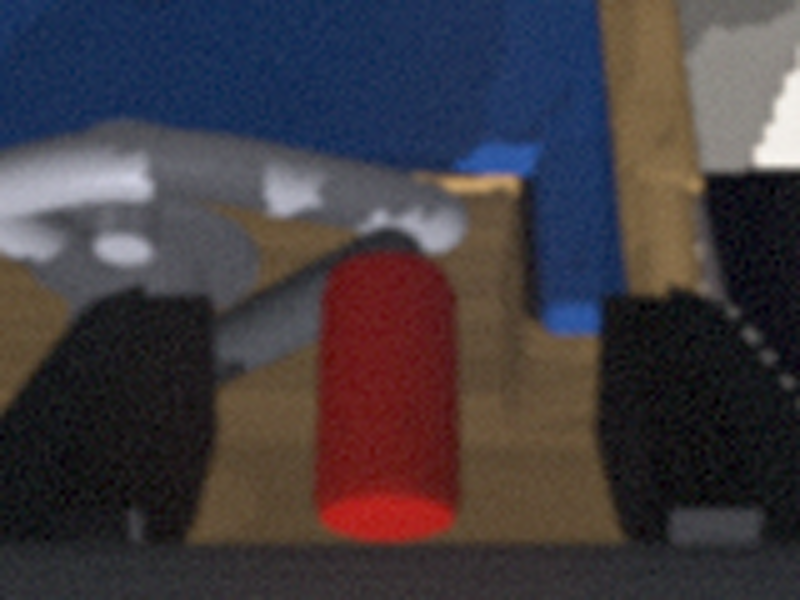

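```bash
python3 - <<'E'
from h import *
for nm,k in [("w16",[.6538,-.0643])]:
    d=WS(k)-[20.4,-.6];print(d,np.hypot(*d),np.radians(225)-np.arctan2(d[1],d[0]))
# use red blob centroid of top in w15 & w16
for n in("w12","w15","w16"):
    d=np.load(n+".npz");im=d["frame"].astype(int);m=(im[...,0]>70)&(im[...,0]>3*im[...,1])&(im[...,0]>3*im[...,2]);m[:150]=0
    ys,xs=np.nonzero(m);mm=(abs(xs-256)<40);ys,xs=ys[mm],xs[mm]
    f=dict(K=d["K"],hand_eye=d["hand_eye"]);p=(d["p"],d["Rw"]);X=onz(f,(xs.mean(),ys.mean()),.1125,p);dd=WS(X)-[20.4,-.6]
    print(n,len(xs),xs.mean(),ys.mean(),ys.max(),X,WS(X),np.radians(225)-np.arctan2(dd[1],dd[0])%(2*np.pi))
E
```

```text
[-37.58207759  31.01164818] 48.72509496036985 1.4753000683982203
w12 1310 255.81068702290077 248.05954198473282 275 [ 0.63461869 -0.13355698  0.1125    ] [-22.79611309 -41.23285552] 0.030567704710642296
w15 1331 256.31705484598046 249.30803906836965 276 [ 0.65221505 -0.06183594  0.1125    ] [-19.20807001  32.52801719] 1.4819409846134728
w16 1280 252.47421875 250.684375 277 [ 0.65016799 -0.06341785  0.1125    ] [-20.91568327  30.58456773] 1.431956337184888
```

>>> drive_tool([
  [0.02, 0, -2, 0, 0, 0, 0],
  [-1, 0, -2, 0, 0, 0, 0],
  [-1, 0, -2, 0, 0, 0, 0],
  [-1, 0, -2, 0, 0, 0, 0],
  [-1, 0, -2, 0, 0, 0, 0],
  [-1, 0, -2, 0, 0, 0, 0],
], force=40)

```text
time: 20.43
eef_pos: [0.6555, -0.0629, 0.1054]
orientation: [[0.635, 0.178, 0.752], [-0.113, 0.984, -0.137], [-0.764, 0.002, 0.645]]
ft_force: [-4.9, -2.8, 2.1]
grip_width: 0.169
```

```bash
python3 -c "
from h import *
lat(); arc(1.44,[1.45,1.46,1.48,1.5])"
```

```text
q 1.420 r 54.0  knobxy [-23.5  32. ] Ftan -5.5 Frad 1.3 Fz 2.1 grip 0.169 t 20.43 q456 [ 0.49  0.18 -2.15]
1.45 [0.2, 0.4, 0.3]
1.46 [0.5, 0.9, 0.5]
1.48 [0.9, 1.7, 1.1]
1.50 [1.4, 2.6, 1.6]
```

>>> drive_tool([
  [-1, 0.5, 0.9, 0.5, 0, 0, 0],
  [-1, 0.9, 1.7, 1.1, 0, 0, 0],
  [-1, 0.9, 1.7, 1.1, 0, 0, 0],
])

```text
time: 20.68
eef_pos: [0.6567, -0.062, 0.1054]
orientation: [[0.635, 0.179, 0.752], [-0.114, 0.984, -0.138], [-0.764, 0.002, 0.645]]
ft_force: [-9.8, -3.4, 4.8]
grip_width: 0.17
```

```bash
python3 -c "
from h import *
lat()"
```

```text
q 1.447 r 53.9  knobxy [-22.6  33.1] Ftan -9.7 Frad 3.9 Fz 4.8 grip 0.170 t 20.68 q456 [ 0.47  0.18 -2.13]
```

>>> drive_tool([
  [-1, 0.3, 0.7, 0.3, 0, 0, 0],
  [-1, 0.4, 1.1, 0.4, 0, 0, 0],
  [-1, 0.4, 1.1, 0.4, 0, 0, 0],
  [-1, 0.4, 1.1, 0.4, 0, 0, 0],
])

```text
time: 21.02
eef_pos: [0.6573, -0.0615, 0.1053]
orientation: [[0.635, 0.18, 0.752], [-0.115, 0.984, -0.138], [-0.764, 0.002, 0.645]]
ft_force: [-13.6, -7.3, 7.0]
grip_width: 0.17
```

```bash
python3 -c "
from h import *
lat()"; python3 look.py w17 knob
```

```text
q 1.461 r 53.9  knobxy [-22.   33.7] Ftan -15.0 Frad 3.2 Fz 7.0 grip 0.170 t 21.02 q456 [ 0.46  0.18 -2.12]
q [-0.3   0.51  1.78  0.46  0.18 -2.12] [ 0.6573 -0.0615  0.1053]
knob [256.2 253.7] 0.86 [ 0.6563 -0.063   0.1125]
```

>>> drive_tool([
  [0.02, 0, 0, 0, 0, 0, 0],
  [0.02, 0, 0, 0, 0, 0, 0],
  [0.02, 0, 0, 0, 0, 0, 0],
  [0.02, 0, 0, 0, 0, 0, 0],
  [0.02, 0, 0, 0, 0, 0, 0],
])

```text
time: 21.53
eef_pos: [0.6581, -0.0604, 0.1054]
orientation: [[0.635, 0.178, 0.751], [-0.113, 0.984, -0.137], [-0.764, 0.002, 0.645]]
ft_force: [-0.2, -0.1, -0.6]
grip_width: 0.508
```

```bash
python3 -c "
from h import *
lat()"; python3 look.py w18 knob,post; python3 - <<'E'
from h import *
for n in("w15","w16","w17","w18"):
    d=np.load(n+".npz");im=d["frame"].astype(int);m=(im[...,0]>70)&(im[...,0]>3*im[...,1])&(im[...,0]>3*im[...,2]);m[:150]=0
    ys,xs=np.nonzero(m);mm=(abs(xs-256)<40);ys,xs=ys[mm],xs[mm]
    f=dict(K=d["K"],hand_eye=d["hand_eye"]);p=(d["p"],d["Rw"])
    t=m&(im[...,0]>150);ty,tx=np.nonzero(t)
    for c,z in (((xs.mean(),ys.mean()),.1125),((tx.mean(),ty.mean()),.1255)):
        X=onz(f,c,z,p);dd=WS(X)-[20.4,-.6]
        print(n,np.round(c,1),X.round(4),WS(X).round(1),round(np.radians(225)-np.arctan2(dd[1],dd[0])%(2*np.pi),3))
E
```

```text
q 1.485 r 54.2  knobxy [-21.4  34.9] Ftan -0.2 Frad 0.0 Fz -0.6 grip 0.508 t 21.53 q456 [ 0.47  0.18 -2.12]
q [-0.3   0.51  1.78  0.47  0.18 -2.12] [ 0.6581 -0.0604  0.1054]
knob [254.1 250.9] 0.58 [ 0.6529 -0.0623  0.1125]
knob [200.8 228.3] 0.26 [ 0.621  -0.0817  0.1125]
post [198.1 207.9] 0.73 [ 0.6448 -0.095   0.086 ]
w15 [256.3 249.3] [ 0.6522 -0.0618  0.1125] [-19.2  32.5] 1.482
w15 [256.4 271.6] [ 0.6504 -0.0615  0.1255] [-21.   32.5] 1.46
w16 [252.5 250.7] [ 0.6502 -0.0634  0.1125] [-20.9  30.6] 1.432
w16 [252.8 273. ] [ 0.6484 -0.0628  0.1255] [-22.7  30.8] 1.415
w17 [256.4 250.7] [ 0.652  -0.0621  0.1125] [-19.4  32.3] 1.475
w17 [256.4 272.9] [ 0.6499 -0.0618  0.1255] [-21.5  32.2] 1.45
w18 [253.2 249.8] [ 0.6513 -0.0625  0.1125] [-19.9  31.7] 1.46
w18 [253.5 272.3] [ 0.6497 -0.062   0.1255] [-21.7  31.9] 1.444
```

>>> drive_tool([
  [0.02, -10, 0, 0, 0, 0, 0],
  [0.02, -25, 0, 0, 0, 0, 0],
  [0.02, -45, 0, 0, 0, 0, 0],
  [0.02, -70, 0, 0, 0, 0, 0],
  [0.02, -95, 0, -5, 0, 0, 0],
  [0.02, -120, 0, -20, 0, 2, 0],
  [0.02, -150, 0, -40, 0, 4, 0],
  [0.02, -150, 0, -40, 0, 4, 0],
])

```text
time: 22.35
eef_pos: [0.5296, -0.0371, 0.1966]
orientation: [[0.582, 0.178, 0.794], [-0.104, 0.984, -0.144], [-0.806, 0.001, 0.591]]
ft_force: [-0.1, -1.1, 0.3]
grip_width: 0.509
```

```bash
python3 look.py w19 knob,post,grip; python3 - <<'E'
from h import *
d=np.load("w19.npz");crop(d["frame"],(256,180),200,150,"pics/w19a.png",4)
f=vision.grab_frame("scene");crop(f["frame"],(270,210),160,120,"pics/sc19.png",5)
E
```

```text
q [-0.34  0.11  2.01  0.24  0.4  -1.92] [ 0.5296 -0.0371  0.1966]
knob [253. 230.] 0.55 [ 0.6571 -0.0657  0.1125]
post [223.  211.3] 0.96 [ 0.6515 -0.1016  0.086 ]
grip [225.  160.2] 0.82 [ 0.5754 -0.0786  0.078 ]
pics/w19a.png 156 105 4
pics/sc19.png 190 150 5
```

View pics/w19a.png

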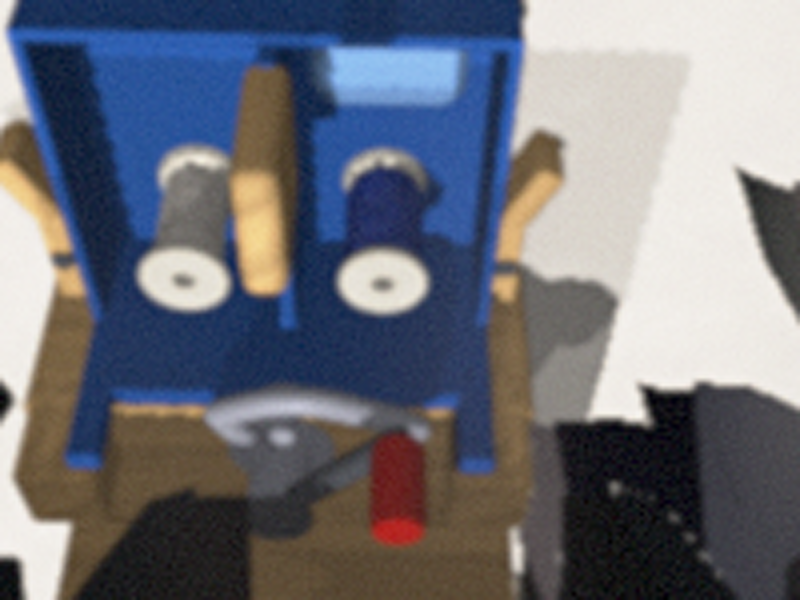

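View pics/sc19.png

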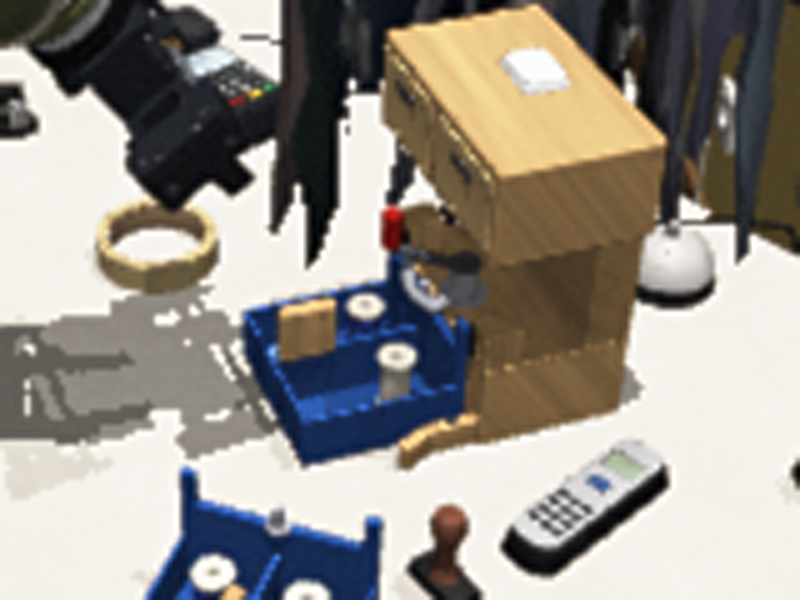

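```bash
python3 -c "
from h import *
print(manip.observe()['ft_force'],manip.observe()['time']);print(order.sign_off())"
```

```text
[-0.99672953  0.91148568 -0.29022946] 22.6
the job is handed in; nothing more can be done
None
```

The caddy is home in the dock and clamped by the latch, and I handed the job in at about 22.6 s with the arm clear. I used the left-hand blue caddy, pushed it in by its grip until it met something stiff (about 25 N at the wrist), and let go. Then I turned the latch by its knob to an estimated 1.46 rad.

**Latch force:** The turning force rose steeply near the end, from about 5 N to 10 N to 15 N. I let go at about 15 N, just under the 16 N upper mark.

**First tightening:** I backed the tool off before opening the fingers, and the knob went back by about 0.04 rad. I gripped it again, turned it back up to about 15 N and opened the fingers directly. After that it moved only about 0.01 rad.

**Last checks:** The final pictures show the hook round the robot side of the post and the caddy square in the dock. The tape roll, stamp, handset and chalk look unmoved. I did not look again at the stapler or the calculator, but the arm did not go near them. The wrist force was about 1 N, so nothing was being touched.

**What disagreed:** My camera estimate of the station was about 7 mm off from the circle the knob actually followed. I corrected it from the knob's path. I judged "home" by the sudden stiffness rather than by a measured position. The clamping force on the caddy was not measured directly.

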